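Mark a fossil mount strap on the hand-lever press

TASK

Mark the aluminium mount strap for its screw hole on the small hand-lever press: take it off the wooden block and lay it flat on the anvil under the punch, its long edge against the back fence and its eye end up against the end stop, and let go of it. Then swing the lever all the way down to its stop and let it spring back up, so that the strap is left lying in place under the punch. Leave the glue bottle, the tub, the bone and the hammer where they are.

Things in the scene. Friction and masses are not known exactly. Their poses are not given: they have to be found in the camera images.
- strap: Bare aluminium flat strap, 180 x 20 x 6 mm, about 70 g, lying flat across the wooden block with both ends overhanging; one end is cut square, the other is a round eye (30 mm across, 14 mm hole). Origin: centre of its underside, 90 mm from either end. x points along it to the eye end, y across it, z up. The straight part runs from x = -90 to +65 mm.
- strap_eye (a point): Centre of the strap's eye, at its underside, 75 mm from the strap's origin along its x.
- block: Fixed wooden packing block, 100 x 70 mm, 40 mm high; the strap lies roughly along its 70 mm side (block y). Origin: centre of its underside.
- press: Fixed green cast-iron hand-lever (arbor) press. Origin: on the bench under the ram axis; x points from its open front back to its column, y to its left (seen from the front), z up. Base 130 mm wide, from x -65 to +135 mm, 35 mm high; column 55 mm wide from x +75 mm. Head over the anvil: 64 mm wide, from x -45 mm back to the column, 140 to 235 mm above the bench.
- pinion_cap (a point): Left end of the press's pinion housing, a 60 mm round boss (axis along the press's y, 178 mm above the bench, 32 mm behind the ram axis) sticking out of the head to 57 mm left of the ram axis. A gripper over the strap's left end must lean outwards, away from the head, by about 40 degrees to clear it.
- punch_tip (a point): Point of the centre punch (12 mm thick, in a 20 mm holder in the 25 mm square ram); 23 mm above the anvil at rest, so a strap passes under it with 17 mm to spare. It goes 17 mm down with the lever, just to a strap lying flat.
- nest (a point): Point on the anvil's top, 72 mm above the bench under the punch, where the strap's origin belongs; axes as the press. The anvil is 80 mm wide (y) and 90 mm deep (x), open to the front: the strap lies on it along y, overhanging 50 mm at both sides, eye to -y (right, the lever's side), plain end to +y (left).
- fence (a point): Foot of the back fence's face, 10 mm behind nest: a fixed steel bar on the anvil, 76 mm long along y, 13 mm high; the strap's long edge goes against it.
- end_stop (a point): Foot of the end stop's face, 91 mm right of nest: a fixed steel finger, 52 mm long along x, 10 mm thick, 15 mm high, on a rod from the fence; the eye's end goes against it.
- lever (a joint): Press lever, rad: 0 at rest (45 degrees up towards the front), 1.22 at its lower stop. It is sprung: about 4 N at the start and 9 N at the stop, pressed at lever_push; freed, it returns to 0 by itself in about a second.
- lever_hub (a point): Point on the lever's pivot (axis along the press's y), in the plane of the lever bar, on the right of the head: 32 mm behind the ram axis, 76 mm right, 178 mm above the bench.
- lever_push (a point): Point on the centreline of the 14 mm round lever bar, 165 mm from the hub, just inside the 32 mm black ball knob (centred 200 mm from the hub). At rest 117 mm in front of and 117 mm above the hub; at the stop 150 mm in front and 69 mm below.
- glue: Bystander: white glue bottle, 48 mm across, 120 mm tall. Origin: centre of its base.
- tub: Bystander: green plastic tub, 90 mm across the rim, 85 mm tall. Origin: centre of its base.
- bone: Bystander: brown fossil limb bone lying on the bench, 180 x 65 mm, 44 mm high. Origin: centre of its underside.
- hammer: Bystander: wooden-handled hammer lying on the bench, 260 mm long. Origin: its middle, at the underside.
Mind the look-alikes: they are no part of the job. Of the things like the strap, leave any that is pink or turquoise; of the rest the larger one is meant.

How it is judged:
By the outcome, as a careful person would: the job done as asked, in the order asked, and still so for the second after the job is handed in, with the robot touching nothing.
It also fails if it takes over 64 s, if anything falls off the work surface, if the arm or the gripper's body presses on something with over 40 N, if the wrist force passes 120 N, or if a joint passes its speed limit or range.

ROBOT

A 6-joint arm with a two-finger parallel gripper is mounted at the origin on the work surface. World frame = base frame: x ahead of the robot, y to its left, z up, the work surface at z = 0. Lengths are in m, angles in rad, forces in N, time in s.
With the tool pointing down it reaches from about 0.3 to 0.775 m from the base axis. Payload 14.6 kg.
Tool frame: the origin (TCP) lies at the very end of the fingers, on their centre line; the grasp point (between the pads) lies 19 mm behind it (bot.tcp_to_grasp is the distance from the TCP to the grasp point, in m); z points along the fingers, y is the direction in which the jaws open and shut (so a half turn about z gives the same grasp; the last joint's range is limited). The gripper opens to 94 mm and grips with 3 to 60 N. Pads are 16 mm wide; open, the fingers measure 119 mm over their backs; the gripper's body (75 mm by 177 mm) begins 78 mm behind the grasp point.
Start: joints at [-1.229, 0.3, 1.521, -0, 1.321, -0.067], TCP at [0.219, -0.505, 0.205] pointing down, gripper open.
Joint ranges: [-3.03, 3.03], [-0.79, 2.21], [0.23, 2.52], [-1.04, 4.18], [0, 3.07], [-2.55, 2.55]. Speed limits (rad/s): [2.22, 2.22, 2.57, 3.14, 3.14, 3.14].

INTERFACE

Orientations are given as a rotation vector (axis times angle).
In Python, from plant import bot, cams gives the robot as it stands.
- The arm moves only by the tool servo_tool, never from a script. Its argument "commands" is a list that holds one entry, the list of rows, each a list of 4 numbers: the shift along the tool's x, y, z in units of 30 mm (1.0 is 30 mm), then the turn about the tool's z in units of 6 degrees (1.0 is 6 degrees). In form: [[[tx, ty, tz, yaw], ...]]. A call has exactly 8 rows; each row shifts and turns the pose as measured when the row begins, along the tool's axes as they then stand; what a row does not reach is not made up. A row lasts 1/12 s, in which the tool goes at most 41.7 mm and 7.16 degrees, less where a joint would pass 70% of its speed; a pose out of reach is approached as far as the arm can. A call is refused whole if a number of a shift passes 1 or a number of a turn 1, either way. A call with a gripper value outside its range is refused whole. "hand" is the closure in counts, from 0 (fully open) to 255 (shut), set as the call begins (left out, the last holds). The fingers move at their own pace and stop on an object; the grip force is fixed at half the most. Time passes only in rows, so rows that do not move let the fingers close, or fill a call up. It gives the time, the measured TCP pose, the force and the opening at its end, in the units of the state.
- bot.sense(): the state, without advancing time (a new reading comes with each control period).
- cams.grab_frame(name): name is "scene" or "top" or "wrist"; returns the picture (400x640x3 uint8, red, green, blue); there is no depth.
- cams.get_calibration(name): a dict with "fx", "fy", "cx", "cy" (pixels), "dist_coeffs" ([k1, k2, p1, p2, k3] as OpenCV has them; the pictures are not rectified), "eye" and "orientation" of the camera in the world. Camera axes: x right, y up, looking along -z (the intrinsics and any distortion apply to the point x, -y, -z); pixel columns grow to the right and rows downward; lengths in m; the calibration is good to about 2 mm. A picture is of the moment at which its call begins: read the wrist's pose just before it. get_calibration takes no time and is no camera call; for the wrist camera it gives the pose at the moment of the call.
- bot.job_done(): hands the job in, once; it reports no verdict.
The state is a dict: "clock": time; "joint_positions": joint angles; "qd": joint speeds; "effort": joint torques, N m; "tool_pos": TCP position; "tool_rot": TCP orientation; "ft_force": force on the tool from outside, world axes, zero at the start; "ft_torque": the same for the moment, N m; "finger_gap": opening from 0.0 (shut) to 1.0 (fully open).
Only numpy, scipy, OpenCV 4.12 (cv2) and the standard library are available. Lean on these libraries where they do the work, as an engineer would, in place of code of your own. Each camera call takes 0.05 s, during which the arm holds its last target.

## Working session

There is one attempt and no reset: what is moved stays moved. The work goes in short steps, Python scripts to look and compute and a tool call to move; the robot and the scene stay as the last step left them, time stands still between calls to the robot, and variables do not carry over. Pictures are saved under pics/ and viewed, and the job is handed in when it is done.

Besides the shell and the picture viewer there is one more tool, called after "Emit:" as name(argument=value, ...) on one line, values as JSON. servo_tool: Moves the arm, as the interface text tells. Its arguments: {"type":"object","properties":{"commands":{"type":"array","items":{"type":"array","items":{"type":"array","items":{"type":"number"}}}},"hand":{"type":"number"}},"required":["commands"]}

```bash
mkdir -p pics; ls; python3 - <<'E'
from plant import bot,cams
import cv2
print(bot.sense())
for n in ["scene","top","wrist"]:
    c=cams.get_calibration(n); print(n,c)
    cv2.imwrite(f"pics/{n}0.png",cams.grab_frame(n)[:,:,::-1])
print(bot.tcp_to_grasp)
E
```

```text
pics
{'clock': 0.0, 'joint_positions': array([-1.22858607e+00,  3.00450822e-01,  1.52158356e+00, -6.77608827e-06,
        1.32072597e+00, -6.66108146e-02]), 'qd': array([ 0.0023708 ,  0.00292107, -0.00149027,  0.00119995,  0.00013826,
        0.00050517]), 'effort': array([ 2.00591450e-03, -5.31805873e+01, -3.52737808e+01,  7.09266239e-02,
        2.43943592e-02, -9.35281719e-05]), 'tool_pos': array([ 0.21853938, -0.50442293,  0.20489641]), 'tool_rot': array([-3.07505503e+00, -6.37479882e-01,  2.62072277e-04]), 'ft_force': array([-0.59545404,  0.81245754, -0.29810675]), 'ft_torque': array([ 0.01815535, -0.00977654, -0.00819079]), 'finger_gap': 1.002476413697352}
scene {'fx': 495.257377152185, 'fy': 495.257377152185, 'cx': 314.3945490120428, 'cy': 208.34109364548547, 'dist_coeffs': array([-0.05827747,  0.        ,  0.        ,  0.        ,  0.        ]), 'eye': array([1.40230869, 0.77582782, 0.96515932]), 'orientation': array([0.52152742, 1.08859245, 2.03506218])}
top {'fx': 423.97480605553824, 'fy': 423.97480605553824, 'cx': 315.3217809286401, 'cy': 200.2530050519667, 'dist_coeffs': array([0.00297491, 0.        , 0.        , 0.        , 0.        ]), 'eye': array([0.37741685, 0.01988146, 1.50273971]), 'orientation': array([ 0.066646  , -0.03853855, -1.58220664])}
wrist {'fx': 279.8502937439351, 'fy': 279.8502937439351, 'cx': 320.5428784495437, 'cy': 196.61670802859314, 'dist_coeffs': array([0.0115587, 0.       , 0.       , 0.       , 0.       ]), 'eye': array([ 0.29277908, -0.47063022,  0.38495653]), 'orientation': array([-0.25062502,  0.16459198, -1.15418543])}
0.0188
```

View pics/scene0.png

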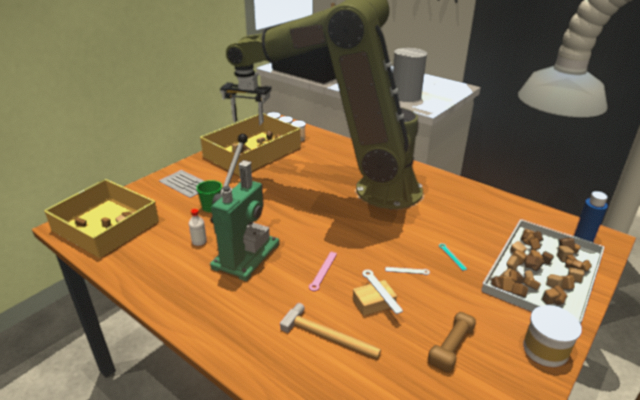

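View pics/top0.png

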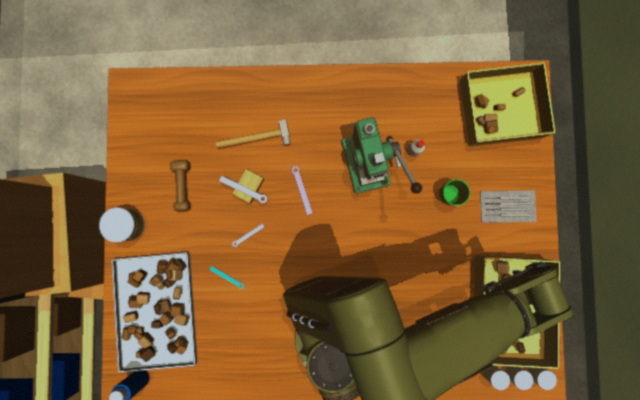

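View pics/wrist0.png

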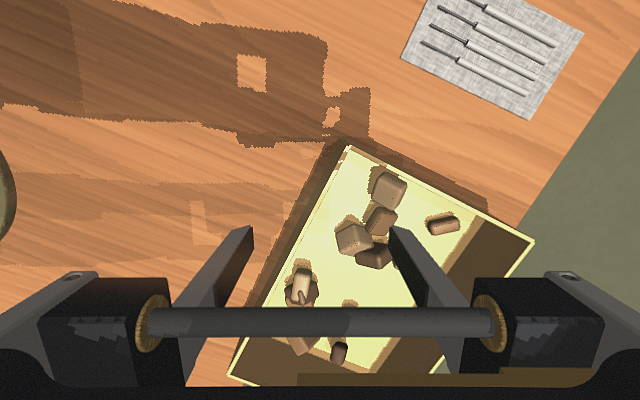

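The pictures show three other straps besides the one on the block: pink (302,190 in top), turquoise (227,277) and a small silver one (248,235). The big silver strap on the block runs from (222,180) to its eye at (263,198), and it fits the description: it is on the block and is the larger silver one. The press is near (370,155), with its lever knob at (416,188).

```bash
cat > h.py <<'E'
import numpy as np, cv2
from scipy.spatial.transform import Rotation as R
def K(c): return np.array([[c['fx'],0,c['cx']],[0,c['fy'],c['cy']],[0,0,1.]])
def ray(c,uv):
    p=cv2.undistortPoints(np.array([[uv]],float),K(c),np.array(c['dist_coeffs']))[0,0]
    d=R.from_rotvec(c['orientation']).apply([p[0],-p[1],-1]); return np.array(c['eye']),d
def onz(c,uv,z):
    e,d=ray(c,uv); return e+d*(z-e[2])/d[2]
def proj(c,P):
    q=R.from_rotvec(c['orientation']).inv().apply(np.atleast_2d(P)-c['eye'])*[1,-1,-1]
    return cv2.projectPoints(q.reshape(-1,1,3),np.zeros(3),np.zeros(3),K(c),np.array(c['dist_coeffs']))[0][:,0]
def tri(obs):
    A=np.zeros((3,3));b=np.zeros(3)
    for c,uv in obs:
        e,d=ray(c,uv); d=d/np.linalg.norm(d); M=np.eye(3)-np.outer(d,d); A+=M;b+=M@e
    return np.linalg.solve(A,b)
E
python3 - <<'E'
import cv2
a=cv2.imread('pics/top0.png');s=cv2.imread('pics/scene0.png')
cv2.imwrite('pics/c1.png',cv2.resize(a[100:220,200:460],None,fx=3,fy=3,interpolation=cv2.INTER_CUBIC))
cv2.imwrite('pics/c2.png',cv2.resize(s[120:330,170:430],None,fx=2.8,fy=2.8,interpolation=cv2.INTER_CUBIC))
E
```

```text
(no output)
```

View pics/c1.png

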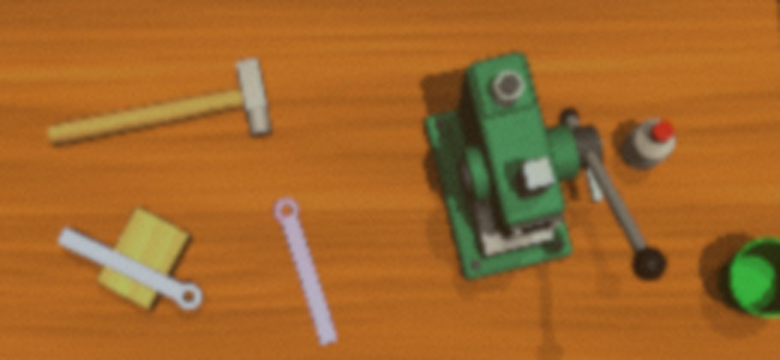

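View pics/c2.png

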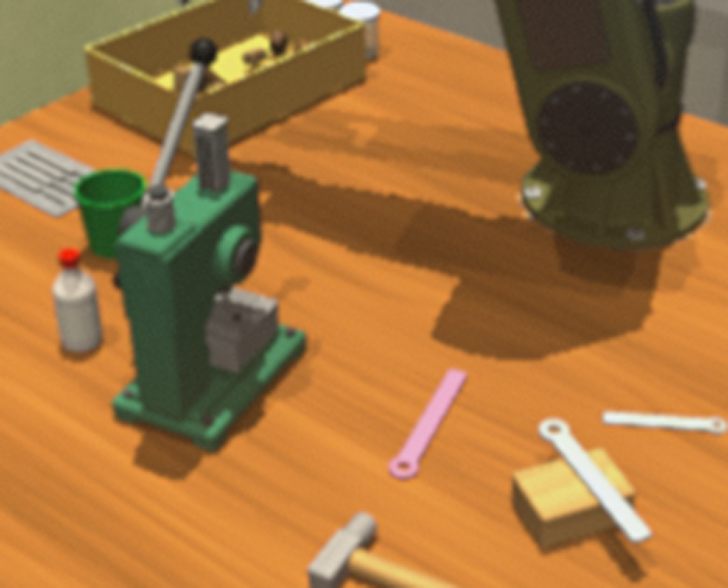

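```bash
cat > press0.py <<'E'
from h import *
from plant import cams
from scipy.optimize import least_squares
T=cams.get_calibration('top');S=cams.get_calibration('scene')
t=lambda u,v:((u+.5)/3-.5+200,(v+.5)/3-.5+100)
s=lambda u,v:((u+.5)/2.8-.5+170,(v+.5)/2.8-.5+120)
obs=[(T,t(470,279),(-.065,.065,.035)),(T,t(569,255),(-.065,-.065,.035)),(T,t(428,119),(.135,.065,.035)),
(T,t(648,263),(.032-.1414,-.076,.178+.1414)),(S,s(203,51),(.032-.1414,-.076,.178+.1414)),
(S,s(305,337),(-.065,.065,.035)),(S,s(213,436),(.135,.065,.035)),(S,s(116,405),(.135,-.065,.035))]
def P(p,l):
    c,si=np.cos(p[2]),np.sin(p[2]);return np.array([p[0]+c*l[0]-si*l[1],p[1]+si*l[0]+c*l[1],l[2]])
f=lambda p:np.concatenate([proj(c,P(p,l))[0]-uv for c,uv,l in obs])
if __name__=='__main__':
    r=least_squares(f,[.5,-.15,.2],loss='soft_l1');print(r.x,np.degrees(r.x[2]));print(r.fun.reshape(-1,2).round(1))
    print('plain',onz(T,t(64,236),.046),'eye',onz(T,t(190,296),.046))
    print('plainS',onz(S,s(639,530),.046),'eye',onz(S,s(553,428),.046))
E
python3 press0.py
```

```text
[ 0.57878354 -0.14053838  0.23828268] 13.652592147333063
[[-1.2  0.1]
 [ 2.1 -1.2]
 [-1.7 -1.8]
 [ 0.1 -0.4]
 [ 0.4  0.4]
 [ 1.5 -5.3]
 [ 0.5 -2.7]
 [-2.6 -4.4]]
plain [0.55549785 0.37178059 0.046     ] eye [0.48405659 0.22595476 0.046     ]
plainS [0.55536812 0.36795192 0.046     ] eye [0.4872169  0.22639785 0.046     ]
```

Emit:
servo_tool(commands=[[[0.5,-0.7,-0.1,0],[0.5,-0.7,-0.1,0],[0.5,-0.7,-0.1,0],[0.5,-0.7,-0.1,0],[0.5,-0.7,-0.1,0],[0.5,-0.7,-0.1,0],[0.5,-0.7,-0.1,0],[0.5,-0.7,-0.1,0]]])

```text
clock: 0.82
tool_pos: [0.2612, -0.2962, 0.2266]
tool_rot: [-3.071, -0.628, 0.003]
ft_force: [1.1, 0.6, 0.7]
finger_gap: 1.003
```

Emit:
servo_tool(commands=[[[0.5,-0.7,0,0],[0.5,-0.7,0,0],[0.5,-0.7,0,0],[0.5,-0.7,0,0],[0.5,-0.6,0,0],[0.5,-0.6,0,0],[0,0,0,0],[0,0,0,0]]])

```text
clock: 1.48
tool_pos: [0.297, -0.1397, 0.2278]
tool_rot: [-3.071, -0.633, 0.0]
ft_force: [0.5, -1.0, 0.1]
finger_gap: 0.996
```

```bash
cat > g.py <<'E'
from plant import bot,cams
from h import *
import sys,json
def snap(n,name):
    st=bot.sense();c=cams.get_calibration(n);im=cams.grab_frame(n)
    cv2.imwrite(f'pics/{name}.png',im[:,:,::-1])
    json.dump({k:np.array(v).tolist() for k,v in c.items()},open(f'pics/{name}.json','w'))
    return im
def pose():
    st=bot.sense();M=R.from_rotvec(st['tool_rot']).as_matrix()
    print('t',round(st['clock'],2),'tcp',st['tool_pos'].round(4),'a',np.degrees(np.arctan2(M[1,0],M[0,0])).round(2),'tilt',np.degrees(np.arccos(-M[2,2])).round(2),'F',st['ft_force'].round(1),'gap',round(st['finger_gap'],3),'q',st['joint_positions'].round(2))
    return st,M
def delta(tgt,a):
    st,M=pose();d=M.T@(np.array(tgt)-st['tool_pos'])/.03
    a0=np.degrees(np.arctan2(M[1,0],M[0,0]));print('delta units',d.round(2),'yaw units',round((a0-a)/6,2))
E
python3 -c "
from g import *
pose();snap('wrist','w1')"
```

```text
t 1.48 tcp [ 0.297  -0.1397  0.2278] a 23.31 tilt 0.33 F [ 0.5 -1.   0.1] gap 0.996 q [-0.55 -0.24  2.03  0.    1.36  0.61]
```

View pics/w1.png

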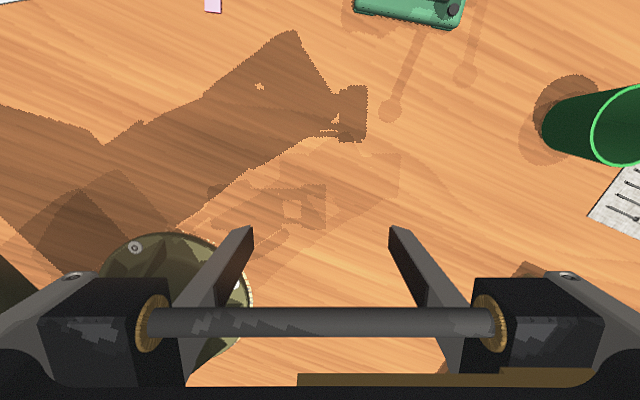

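Emit:
servo_tool(commands=[[[0.6,0,0,0],[0.6,0,0,0],[0.6,0,0,0],[0.6,0,0,0],[0.6,0,0,0],[0.6,0,0,0],[0.3,0,0,0],[0,0,0,0]]])

```text
clock: 2.2
tool_pos: [0.4082, -0.0992, 0.2265]
tool_rot: [-3.075, -0.617, 0.004]
ft_force: [0.3, 0.6, 0.3]
finger_gap: 0.998
```

```bash

python3 -c "
from g import *
pose();snap('wrist','w2')"
```

```text
t 2.2 tcp [ 0.4082 -0.0992  0.2265] a 22.7 tilt 0.35 F [0.3 0.6 0.3] gap 0.998 q [-0.33 -0.01  1.83  0.    1.33  0.85]
```

View pics/w2.png

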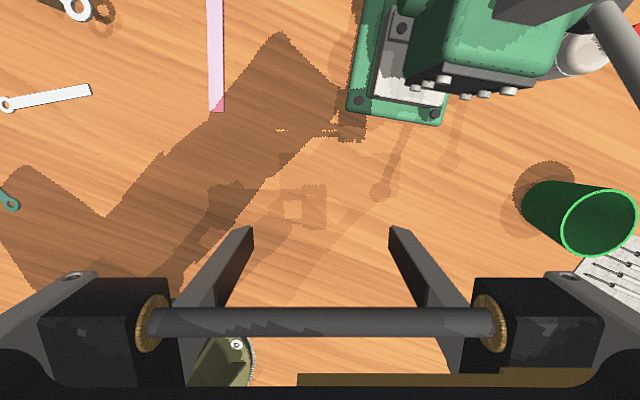

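```bash

python3 -c "
import cv2
a=cv2.imread('pics/w2.png')
cv2.imwrite('pics/c3.png',cv2.resize(a[0:140,330:530],None,fx=4,fy=4,interpolation=cv2.INTER_CUBIC))"
```

```text
(no output)
```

View pics/c3.png

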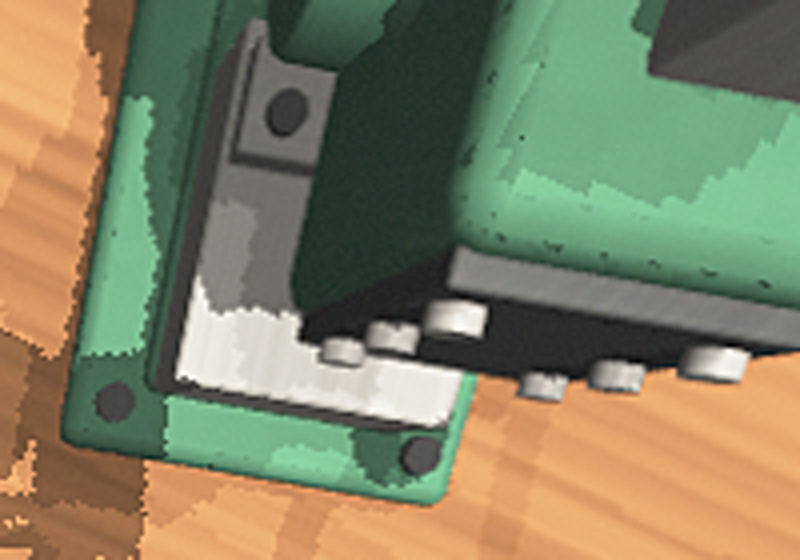

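```bash
cat > press1.py <<'E'
from h import *
import json
from press0 import P,obs as o0
from scipy.optimize import least_squares
W=json.load(open('pics/w2.json'))
w=lambda u,v:((u+.5)/4-.5+330,(v+.5)/4-.5)
a=onz(W,w(176,380),.072);b=onz(W,w(447,427),.072);f=onz(W,w(234,158),.085)
d=a-b;print('anvil',a,b,np.linalg.norm(d),'yaw',np.degrees(np.arctan2(-d[0],d[1])))
for nm,uv,z in [('baseL',(62,442),.035),('baseR',(440,503),.035)]: print(nm,onz(W,w(*uv),z),onz(W,w(*uv),0))
yaw=np.arctan2(-d[0],d[1]);x=np.array([np.cos(yaw),np.sin(yaw),0]);y=np.array([-x[1],x[0],0])
m=(a+b)/2;print('fence rel mid anvil front',(f-m)@x,(f-m)@y)
print('nest if front at -45:',m+.045*x,' from fence', f-.01*x-.038*y)
obs=[(W,w(176,380),(-.045,.04,.072)),(W,w(447,427),(-.045,-.04,.072)),(W,w(234,158),(.01,.038,.085)),(W,w(62,442),(-.065,.065,.035)),(W,w(440,503),(-.065,-.065,.035))]+o0[3:5]
g=lambda p:np.concatenate([proj(c,P(p,l))[0]-uv for c,uv,l in obs])
r=least_squares(g,[.58,-.14,.24]);print(r.x,np.degrees(r.x[2]));print(r.fun.reshape(-1,2).round(1))
E
python3 press1.py
```

```text
anvil [ 0.52557477 -0.11223977  0.072     ] [ 0.54362283 -0.18838651  0.072     ] 0.07825636446221103 yaw 13.334011166579856
baseL [ 0.49977633 -0.09199583  0.035     ] [ 0.50132    -0.09434153  0.        ]
baseR [ 0.5291913  -0.21129997  0.035     ] [ 0.53350675 -0.22488774  0.        ]
fence rel mid anvil front 0.053245682244238805 0.03814563615969296
nest if front at -45: [ 0.5783857  -0.13993491  0.072     ]  from fence [ 0.57664508 -0.14019779  0.085     ]
[ 0.57769521 -0.1390494   0.23524362] 13.478466659999594
[[-1.7  0.3]
 [-0.1  0.3]
 [-0.6 -1.5]
 [-0.9  0. ]
 [ 4.4  1.6]
 [-0.5  0.1]
 [ 1.2  0.4]]
```

Emit:
servo_tool(commands=[[[0.4,-0.9,0,0],[0.4,-0.9,0,0],[0.4,-0.9,0,0],[0.4,-0.9,0,0],[0.4,-0.9,0,0],[0.4,-0.9,0,0],[0.4,-0.9,0,0],[0.4,-0.9,0,0]]])

```text
clock: 2.92
tool_pos: [0.4094, 0.1348, 0.2277]
tool_rot: [-3.08, -0.594, 0.005]
ft_force: [0.4, -0.4, 0.5]
finger_gap: 0.999
```

Emit:
servo_tool(commands=[[[0.4,-0.9,0,-0.5],[0.4,-0.9,0,-0.5],[0.4,-0.9,0,0],[0.3,-0.7,0,0],[0.2,-0.5,0,0],[0,0,0,0],[0,0,0,0],[0,0,0,0]]])

```text
clock: 3.58
tool_pos: [0.4023, 0.2637, 0.2288]
tool_rot: [-3.044, -0.761, 0.005]
ft_force: [0.5, -0.5, 0.2]
finger_gap: 1.003
```

```bash

python3 -c "
from g import *
pose();snap('wrist','w3')"
```

```text
t 3.58 tcp [0.4023 0.2637 0.2288] a 28.07 tilt 0.28 F [ 0.5 -0.5  0.2] gap 1.003 q [0.5  0.13 1.67 0.   1.34 1.58]
```

View pics/w3.png

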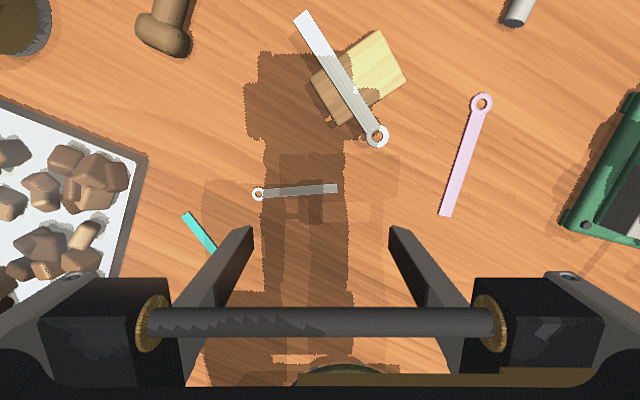

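```bash

python3 -c "
import cv2
a=cv2.imread('pics/w3.png')
cv2.imwrite('pics/c4.png',cv2.resize(a[0:160,270:430],None,fx=3.75,fy=3.75,interpolation=cv2.INTER_CUBIC))"
```

```text
(no output)
```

View pics/c4.png

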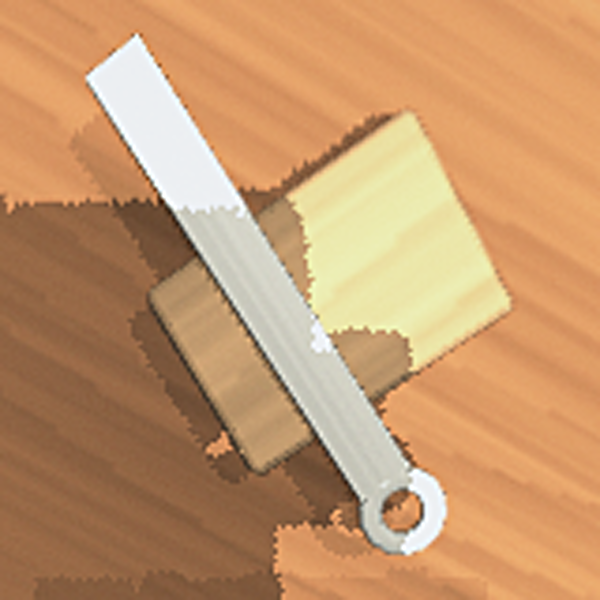

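The crop shows the large silver strap on the block, with its plain end corners at (86,77) and (138,34) and its eye at (403,510). This is the one meant.

```bash
python3 - <<'E'
from g import *
W=json.load(open('pics/w3.json'))
w=lambda u,v:((u+.5)/3.75-.5+270,(v+.5)/3.75-.5)
a=onz(W,w(86,77),.046);b=onz(W,w(138,34),.046);e=onz(W,w(403,510),.046)
p=(a+b)/2;d=e-p;L=np.linalg.norm(d);d/=L;ang=np.degrees(np.arctan2(d[1],d[0]))
print(a,b,np.linalg.norm(a-b),p,e,L,ang)
g=e-.147*d; print('grasp',g)
delta([g[0],g[1],.10],ang+180)
# shift in units at final yaw, for approach
E
```

```text
[0.5490747  0.38040209 0.046     ] [0.56646937 0.37164121 0.046     ] 0.019476338998524585 [0.55777204 0.37602165 0.046     ] [0.48463251 0.22885734 0.046     ] 0.1643372251598268 -116.42702127799883
grasp [0.55005597 0.36049613 0.046     ]
t 3.63 tcp [0.4024 0.2635 0.2288] a 28.05 tilt 0.27 F [ 0.2  0.3 -0.7] gap 0.998 q [0.5  0.13 1.67 0.   1.34 1.58]
delta units [ 5.87 -0.52  4.28] yaw units -5.92
```

Emit:
servo_tool(commands=[[[0.9,-0.1,0.2,0],[0.9,-0.1,0.2,0],[0.9,-0.1,0.2,0],[0.9,-0.1,0.2,0],[0.9,-0.1,0.2,0],[0.9,-0.1,0.2,0],[0.9,-0.1,0.2,0],[0.6,0,0.2,0]]])

```text
clock: 4.3
tool_pos: [0.5853, 0.3714, 0.1832]
tool_rot: [-3.048, -0.744, -0.004]
ft_force: [-0.4, -0.4, 0.1]
finger_gap: 0.998
```

Emit:
servo_tool(commands=[[[0,0,0.2,-0.9],[0,0,0.2,-0.9],[0,0,0.2,-0.9],[0,0,0.2,-0.9],[0,0,0.2,-0.9],[0,0,0.2,-0.9],[0,0,0.2,-0.9],[0,0,0,-0.5]]])

```text
clock: 4.97
tool_pos: [0.5927, 0.3591, 0.1357]
tool_rot: [-2.581, -1.786, 0.003]
ft_force: [-0.7, 1.1, -0.5]
finger_gap: 1.0
```

```bash
python3 - <<'E'
from g import *
delta([.550,.3605,.10],63.6);snap('wrist','w4')
E
```

```text
t 4.97 tcp [0.5927 0.3591 0.1357] a 69.37 tilt 0.17 F [-0.7  1.1 -0.5] gap 1.0 q [0.49 0.68 1.13 0.   1.34 0.85]
delta units [-0.46 -1.34  1.19] yaw units 0.96
```

View pics/w4.png

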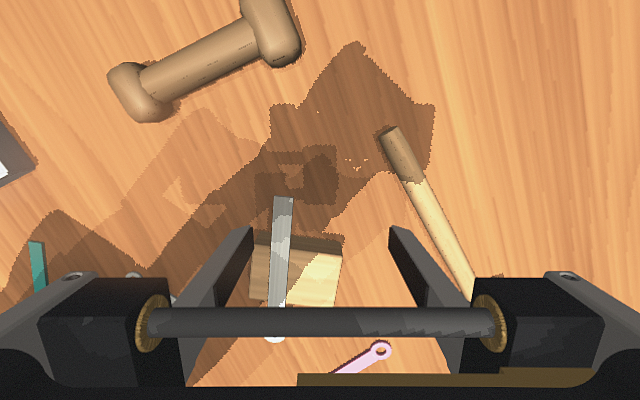

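Emit:
servo_tool(commands=[[[-0.2,-0.5,0.3,0.4],[-0.2,-0.5,0.3,0.4],[-0.1,-0.4,0.3,0.2],[0,0,0.3,0],[0,0,0,0],[0,0,0,0],[0,0,0,0],[0,0,0,0]]])

```text
clock: 5.68
tool_pos: [0.5525, 0.354, 0.1017]
tool_rot: [-2.686, -1.627, -0.003]
ft_force: [0.2, -0.1, 0.9]
finger_gap: 1.0
```

```bash
python3 - <<'E'
from g import *
delta([.550,.3605,.024],63.6);im=snap('wrist','w5')
cv2.imwrite('pics/c5.png',cv2.resize(im[150:350,180:460,::-1],None,fx=2.8,fy=2.8,interpolation=cv2.INTER_CUBIC))
E
```

```text
t 5.68 tcp [0.5525 0.354  0.1017] a 62.42 tilt 0.14 F [ 0.2 -0.1  0.9] gap 1.0 q [0.51 0.63 1.3  0.   1.22 0.99]
delta units [ 0.15 -0.17  2.59] yaw units -0.2
```

View pics/c5.png

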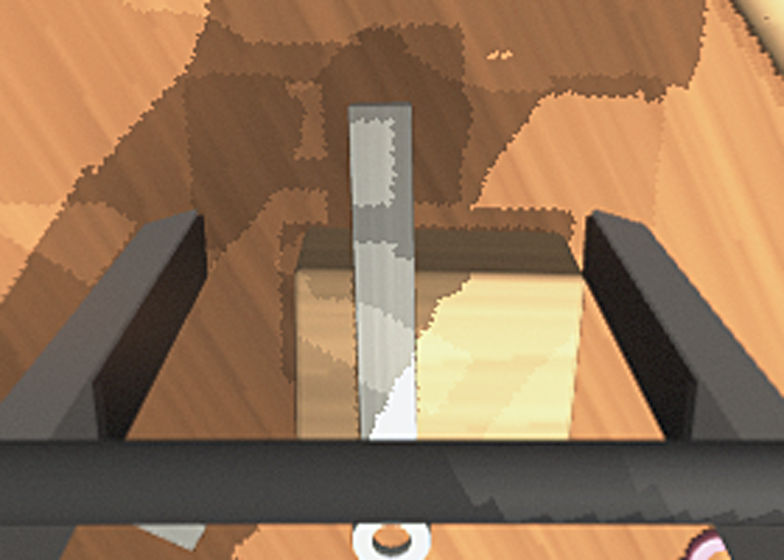

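```bash
python3 - <<'E'
from g import *
W=json.load(open('pics/w5.json'))
w=lambda u,v:((u+.5)/2.8-.5+180,(v+.5)/2.8-.5+150)
a=onz(W,w(348,106),.046);b=onz(W,w(412,106),.046);e=onz(W,w(391,541),.046)
p=(a+b)/2;d=e-p;L=np.linalg.norm(d);d/=L;ang=np.degrees(np.arctan2(d[1],d[0]))
print(np.linalg.norm(a-b),p,e,L,ang); print(p+.018*d)
E
```

```text
0.019870012239268285 [0.5576719  0.37634172 0.046     ] [0.48403413 0.22855232 0.046     ] 0.16511882871939562 -116.48531177531586
[0.54964447 0.36023084 0.046     ]
```

Emit:
servo_tool(commands=[[[0.1,-0.1,0.4,-0.1],[0.1,-0.1,0.4,-0.1],[0,0,0.5,0],[0,0,0.5,0],[0,0,0.5,0],[0,0,0.3,0],[0,0,0.2,0],[0,0,0,0]]])

```text
clock: 6.4
tool_pos: [0.5492, 0.3645, 0.0082]
tool_rot: [-2.663, -1.664, -0.002]
ft_force: [0.3, 1.1, -0.5]
finger_gap: 1.004
```

```bash
python3 - <<'E'
from g import *
delta([.5497,.3602,.024],63.5)
E
```

```text
t 6.4 tcp [0.5492 0.3645 0.0082] a 63.99 tilt 0.1 F [ 0.3  1.1 -0.5] gap 1.004 q [0.53 0.74 1.34 0.   1.06 0.98]
delta units [-0.12  0.08 -0.53] yaw units 0.08
```

Emit:
servo_tool(commands=[[[-0.1,0.1,-0.2,0],[0,0,-0.2,0],[0,0,-0.1,0],[0,0,0,0],[0,0,0,0],[0,0,0,0],[0,0,0,0],[0,0,0,0]]])

```text
clock: 7.07
tool_pos: [0.5524, 0.361, 0.0288]
tool_rot: [-2.663, -1.665, -0.011]
ft_force: [-0.8, -0.3, -0.9]
finger_gap: 0.998
```

```bash
python3 - <<'E'
from g import *
delta([.5497,.3602,.024],63.5)
E
```

```text
t 7.07 tcp [0.5524 0.361  0.0288] a 64.02 tilt 0.4 F [-0.8 -0.3 -0.9] gap 0.998 q [0.52 0.72 1.33 0.   1.09 0.98]
delta units [-0.07 -0.07  0.16] yaw units 0.09
```

Emit:
servo_tool(commands=[[[0,-0.05,0.1,0.05],[0,0,0,0],[0,0,0,0],[0,0,0,0],[0,0,0,0],[0,0,0,0],[0,0,0,0],[0,0,0,0]]], hand=255)

```text
clock: 7.73
tool_pos: [0.5505, 0.3617, 0.0247]
tool_rot: [-2.668, -1.657, -0.009]
ft_force: [0.2, 0.9, 0.3]
finger_gap: 0.469
```

```bash
python3 - <<'E'
from g import *
delta([.5497,.3602,.024],63.5);im=snap('wrist','w6')
cv2.imwrite('pics/c6.png',cv2.resize(im[150:350,180:460,::-1],None,fx=2.8,fy=2.8,interpolation=cv2.INTER_CUBIC))
E
```

```text
t 7.73 tcp [0.5505 0.3617 0.0247] a 63.69 tilt 0.33 F [0.2 0.9 0.3] gap 0.469 q [0.53 0.72 1.34 0.   1.08 0.98]
delta units [-0.06 -0.    0.02] yaw units 0.03
```

View pics/c6.png

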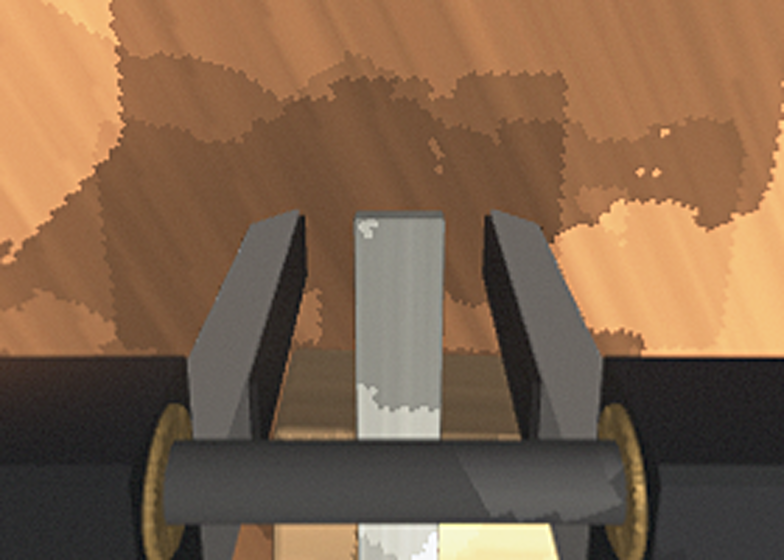

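Emit:
servo_tool(commands=[[[0,0,0,0],[0,0,0,0],[0,0,0,0],[0,0,0,0],[0,0,0,0],[0,0,0,0],[0,0,0,0],[0,0,0,0]]])

```text
clock: 8.45
tool_pos: [0.5506, 0.3617, 0.0248]
tool_rot: [-2.668, -1.657, -0.009]
ft_force: [0.4, 1.1, -0.4]
finger_gap: 0.21
```

Emit:
servo_tool(commands=[[[0,0,-0.1,0],[0,0,-0.2,0],[0,0,-0.3,0],[0,0,-0.3,0],[0,0,-0.2,0],[0,0,-0.1,0],[0,0,0,0],[0,0,0,0]]])

```text
clock: 9.12
tool_pos: [0.5508, 0.3618, 0.0661]
tool_rot: [-2.668, -1.657, -0.012]
ft_force: [0.2, 0.6, -0.4]
finger_gap: 0.211
```

```bash
python3 - <<'E'
from g import *
pose();im=snap('wrist','w7');snap('scene','s7')
cv2.imwrite('pics/c7.png',cv2.resize(im[150:350,180:460,::-1],None,fx=2.8,fy=2.8,interpolation=cv2.INTER_CUBIC))
E
```

```text
t 9.12 tcp [0.5508 0.3618 0.0661] a 63.69 tilt 0.45 F [ 0.2  0.6 -0.4] gap 0.211 q [0.53 0.67 1.32 0.   1.15 0.98]
```

View pics/c7.png

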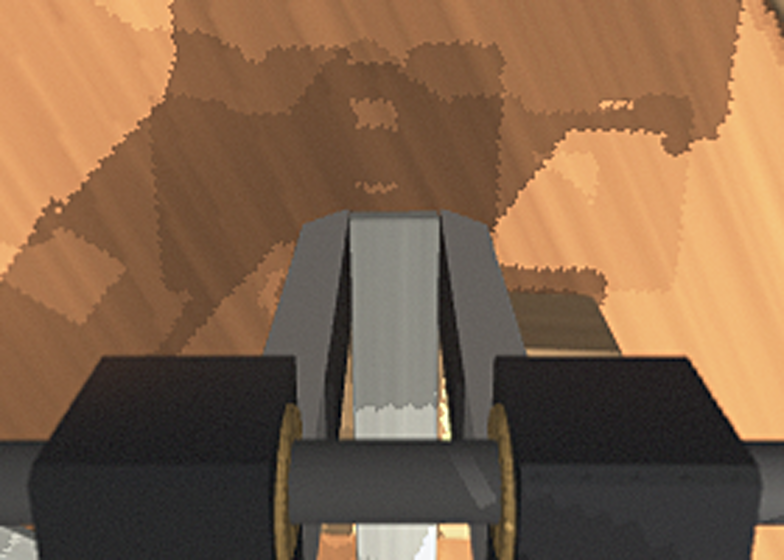

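View pics/s7.png

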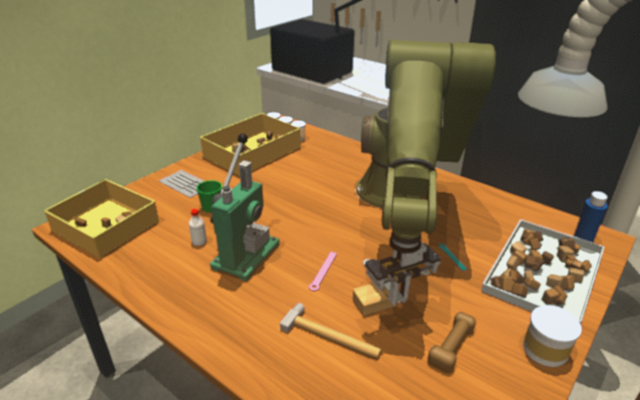

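Emit:
servo_tool(commands=[[[-0.3,0,0,0],[-0.5,0,0,0],[-0.7,0,0,0],[-0.7,0,0,0],[-0.7,0,0,0],[-0.7,0,0,0],[-0.7,0,0,0],[-0.7,0,0,0]]])

```text
clock: 9.88
tool_pos: [0.4801, 0.2239, 0.0606]
tool_rot: [-2.664, -1.661, -0.004]
ft_force: [0.8, -0.9, -0.9]
finger_gap: 0.209
```

Emit:
servo_tool(commands=[[[-0.7,0,0,-0.3],[-0.7,0,0,-0.5],[-0.6,0,0,-0.6],[-0.5,0,0,-0.7],[-0.3,0,0,-0.7],[-0.2,0,0,-0.7],[0,0,0,-0.7],[0,0,0,-0.5]]])

```text
clock: 10.55
tool_pos: [0.4426, 0.1324, 0.0582]
tool_rot: [-2.158, -2.278, 0.002]
ft_force: [-0.3, -0.1, -0.6]
finger_gap: 0.207
```

```bash
python3 - <<'E'
from g import *
delta([.4372,-.0685,.068],103.5)
E
```

```text
t 10.55 tcp [0.4426 0.1324 0.0582] a 93.12 tilt 0.23 F [-0.3 -0.1 -0.6] gap 0.207 q [0.21 0.3  1.91 0.   0.94 0.15]
delta units [-6.68 -0.55 -0.34] yaw units -1.73
```

Emit:
servo_tool(commands=[[[-0.4,-0.1,-0.1,-0.3],[-0.7,-0.1,-0.1,-0.4],[-0.8,-0.1,-0.1,-0.4],[-0.8,0,-0.1,-0.2],[-0.8,0,0,0],[-0.8,0,0,0],[-0.6,0,0,0],[-0.3,0,0,0]]])

```text
clock: 11.22
tool_pos: [0.4572, -0.0275, 0.0687]
tool_rot: [-1.977, -2.433, 0.005]
ft_force: [-0.7, 0.2, -0.1]
finger_gap: 0.206
```

```bash
python3 - <<'E'
from g import *
delta([.4372,-.0685,.068],103.5)
E
```

```text
t 11.22 tcp [ 0.4572 -0.0275  0.0687] a 101.8 tilt 0.42 F [-0.7  0.2 -0.1] gap 0.206 q [-0.14  0.28  1.91  0.    0.97 -0.35]
delta units [-1.2  -0.93  0.03] yaw units -0.28
```

Emit:
servo_tool(commands=[[[-0.4,-0.3,0,-0.1],[-0.4,-0.3,0,-0.1],[-0.2,-0.2,0,0],[0,0,0,0],[0,0,0,0],[0,0,0,0],[0,0,0,0],[0,0,0,0]]])

```text
clock: 11.88
tool_pos: [0.4396, -0.0622, 0.0678]
tool_rot: [-1.952, -2.45, 0.005]
ft_force: [-0.3, 0.3, -1.1]
finger_gap: 0.201
```

```bash
python3 - <<'E'
from g import *
delta([.4372,-.0685,.068],103.5)
snap('wrist','w8');
for n in ['top','scene']:
    im=snap(n,n+'8')
    if n=='top': cv2.imwrite('pics/c8.png',cv2.resize(im[100:260,260:460,::-1],None,fx=3.6,fy=3.6,interpolation=cv2.INTER_CUBIC))
    else: cv2.imwrite('pics/c9.png',cv2.resize(im[120:300,180:400,::-1],None,fx=3.3,fy=3.3,interpolation=cv2.INTER_CUBIC))
E
```

```text
t 11.88 tcp [ 0.4396 -0.0622  0.0678] a 102.9 tilt 0.54 F [-0.3  0.3 -1.1] gap 0.201 q [-0.22  0.25  1.94  0.    0.96 -0.45]
delta units [-0.19 -0.13 -0.01] yaw units -0.1
```

View pics/c8.png

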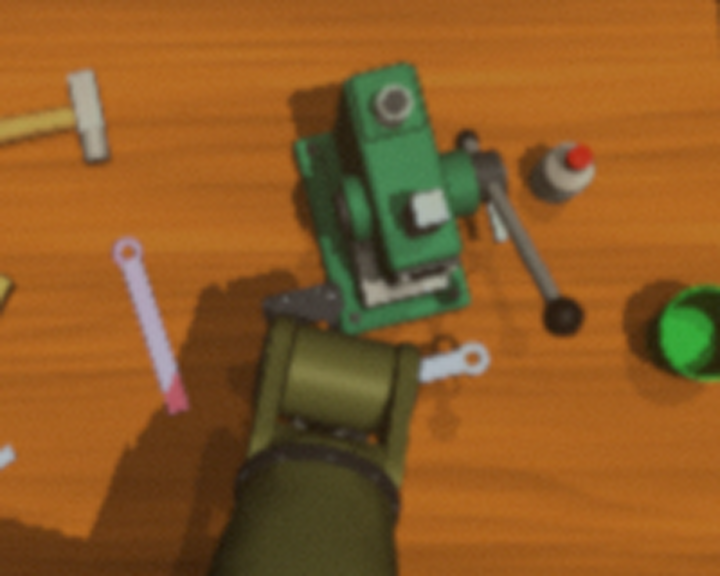

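View pics/c9.png

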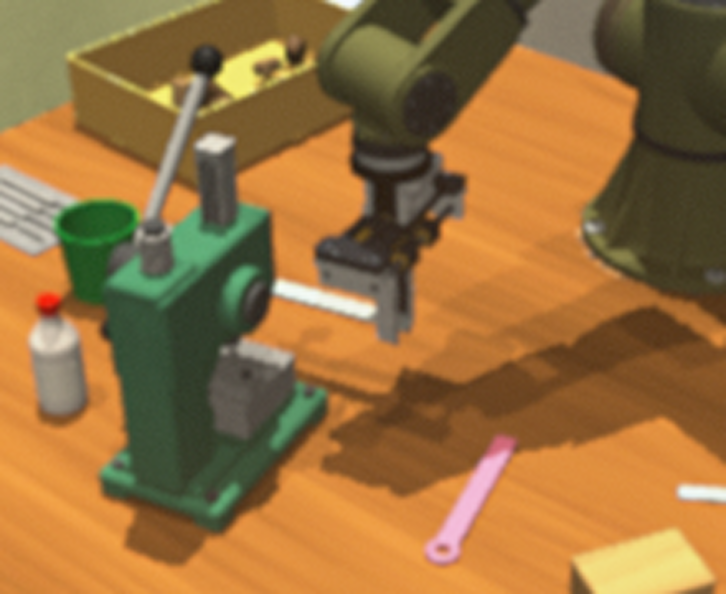

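View pics/w8.png

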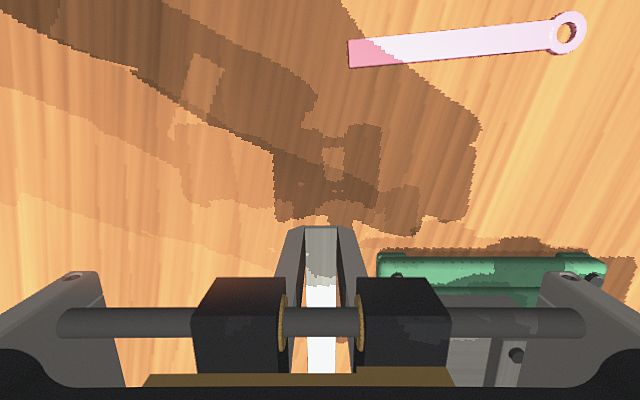

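Emit:
servo_tool(commands=[[[-0.1,0.2,0,-0.1],[-0.1,0.4,0,0],[0,0.5,0,0],[0,0.5,0,0],[0,0.4,0,0],[0,0.3,0,0],[0,0,0,0],[0,0,0,0]]])

```text
clock: 12.7
tool_pos: [0.5138, -0.0516, 0.0669]
tool_rot: [-1.934, -2.466, 0.005]
ft_force: [-0.1, -0.4, -0.3]
finger_gap: 0.206
```

```bash
python3 - <<'E'
from g import *
delta([.5539,-.0405,.066],103.5)
E
```

```text
t 12.7 tcp [ 0.5138 -0.0516  0.0669] a 103.78 tilt 0.49 F [-0.1 -0.4 -0.3] gap 0.206 q [-0.17  0.39  1.75  0.    1.01 -0.41]
delta units [0.04 1.39 0.02] yaw units 0.05
```

Now I check the clearance to the pinion cap and the strap's level in the scene view before going on.

```bash
python3 - <<'E'
from g import *
for n in ['scene','wrist']:
    im=snap(n,n+'9')
    if n=='scene': cv2.imwrite('pics/c10.png',cv2.resize(im[160:280,200:340,::-1],None,fx=5,fy=5,interpolation=cv2.INTER_CUBIC))
E
```

```text
(no output)
```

View pics/c10.png

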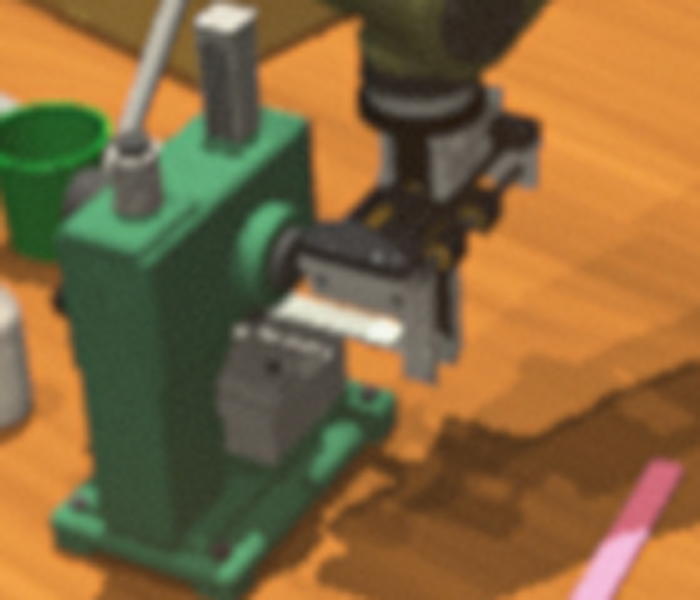

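View pics/wrist9.png

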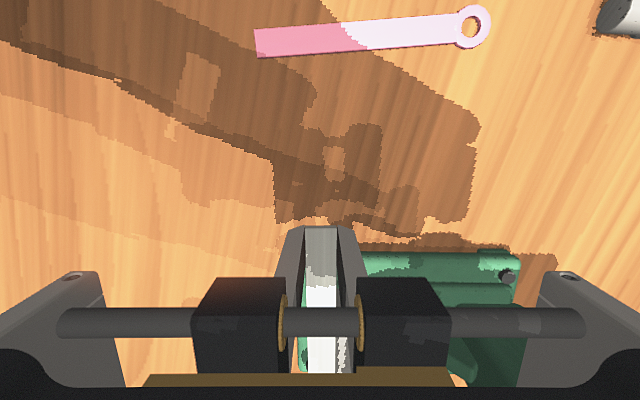

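Emit:
servo_tool(commands=[[[0.05,0.2,0,0.05],[0.05,0.3,0,0],[0,0.3,0,0],[0,0.1,0,0],[0,0,0,0],[0,0,0,0],[0,0,0,0],[0,0,0,0]]])

```text
clock: 13.47
tool_pos: [0.541, -0.0418, 0.067]
tool_rot: [-1.942, -2.459, 0.005]
ft_force: [0.5, 0.1, -0.4]
finger_gap: 0.207
```

```bash
cat >> g.py <<'E'
PP=np.array([.5777,-.1397]);PY=np.radians(13.5)
def loc():
    s=bot.sense();d=s['tool_pos'][:2]-PP;c,n=np.cos(PY),np.sin(PY);print('press local xy mm',(1e3*np.array([c*d[0]+n*d[1],-n*d[0]+c*d[1]])).round(1),'z',(s['tool_pos'][2]*1e3).round(1))
    return
def wl(x,y,z): c,n=np.cos(PY),np.sin(PY); return [PP[0]+c*x-n*y,PP[1]+n*x+c*y,z]
E
python3 - <<'E'
from g import *
delta(wl(-.003,.104,.057),103.5);loc()
E
```

```text
t 13.47 tcp [ 0.541  -0.0418  0.067 ] a 103.4 tilt 0.49 F [ 0.5  0.1 -0.4] gap 0.207 q [-0.15  0.44  1.67  0.    1.03 -0.38]
delta units [0.01 0.33 0.33] yaw units -0.02
press local xy mm [-12.8 103.8] z 67.0
```

Emit:
servo_tool(commands=[[[0,0.05,0.1,0],[0,0.05,0.1,0],[0,0,0.05,0],[0,0,0,0],[0,0,0,0],[0,0,0,0],[0,0,0,0],[0,0,0,0]]])

```text
clock: 14.13
tool_pos: [0.5435, -0.0412, 0.0585]
tool_rot: [-1.942, -2.458, 0.005]
ft_force: [0.3, 0.1, -0.5]
finger_gap: 0.209
```

```bash
python3 - <<'E'
from g import *
delta(wl(-.003,.104,.057),103.5);loc()
E
```

```text
t 14.13 tcp [ 0.5435 -0.0412  0.0585] a 103.38 tilt 0.52 F [ 0.3  0.1 -0.5] gap 0.209 q [-0.14  0.46  1.67  0.    1.02 -0.38]
delta units [0.01 0.24 0.05] yaw units -0.02
press local xy mm [-10.2 103.7] z 58.5
```

Emit:
servo_tool(commands=[[[0,0.08,0.03,0],[0,0.08,0,0],[0,0.04,0,0],[0,0,0,0],[0,0,0,0],[0,0,0,0],[0,0,0,0],[0,0,0,0]]])

```text
clock: 14.8
tool_pos: [0.55, -0.0398, 0.0576]
tool_rot: [-1.943, -2.458, 0.005]
ft_force: [0.0, -0.2, -1.4]
finger_gap: 0.209
```

```bash
python3 - <<'E'
from g import *
delta(wl(-.001,.104,.057),103.5);loc()
E
```

```text
t 14.8 tcp [ 0.55   -0.0398  0.0576] a 103.36 tilt 0.52 F [ 0.  -0.2 -1.4] gap 0.209 q [-0.14  0.47  1.65  0.    1.03 -0.37]
delta units [0.01 0.09 0.02] yaw units -0.02
press local xy mm [ -3.6 103.6] z 57.6
```

Emit:
servo_tool(commands=[[[0,0.06,0.03,0],[0,0.06,0.02,0],[0,0.04,0,0],[0,0,0,0],[0,0,0,0],[0,0,0,0],[0,0,0,0],[0,0,0,0]]])

```text
clock: 15.47
tool_pos: [0.5544, -0.0389, 0.0561]
tool_rot: [-1.944, -2.455, 0.007]
ft_force: [-3.1, -1.6, 1.5]
finger_gap: 0.207
```

```bash
python3 - <<'E'
from g import *
delta(wl(-.000,.104,.057),103.5);loc()
im=snap('scene','s10');cv2.imwrite('pics/c11.png',cv2.resize(im[180:260,210:310,::-1],None,fx=7,fy=7,interpolation=cv2.INTER_CUBIC))
E
```

```text
t 15.47 tcp [ 0.5544 -0.0389  0.0561] a 103.25 tilt 0.62 F [-3.1 -1.6  1.5] gap 0.207 q [-0.14  0.49  1.64  0.    1.03 -0.37]
delta units [ 0.02 -0.03 -0.03] yaw units -0.04
press local xy mm [  0.9 103.5] z 56.1
```

View pics/c11.png

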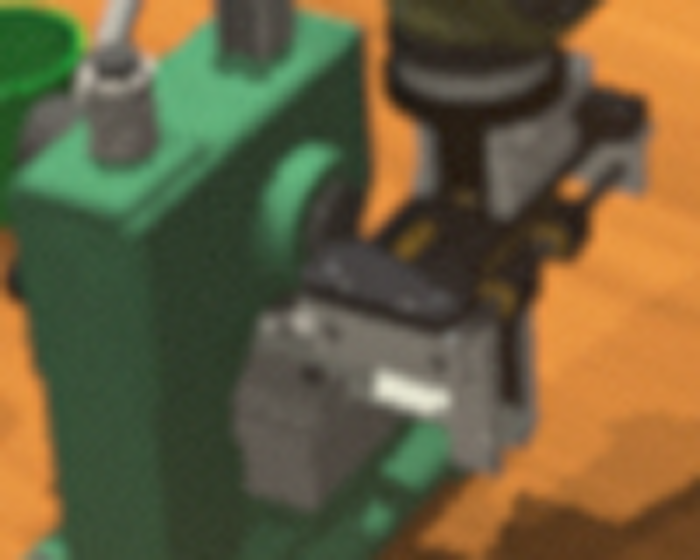

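Emit:
servo_tool(commands=[[[0,0.04,0,0],[0,0.03,0,0],[0,0,0,0],[0,0,0,0],[0,0,0,0],[0,0,0,0],[0,0,0,0],[0,0,0,0]]])

```text
clock: 16.18
tool_pos: [0.5561, -0.0386, 0.0559]
tool_rot: [-1.944, -2.454, 0.009]
ft_force: [-4.1, -2.1, 2.4]
finger_gap: 0.206
```

```bash
python3 - <<'E'
from g import *
pose();loc()
E
```

```text
t 16.18 tcp [ 0.5561 -0.0386  0.0559] a 103.2 tilt 0.7 F [-4.1 -2.1  2.4] gap 0.206 q [-0.14  0.49  1.63  0.    1.03 -0.37]
press local xy mm [  2.6 103.4] z 55.9
```

```bash
python3 - <<'E'
from g import *
im=snap('top','t11');cv2.imwrite('pics/c12.png',cv2.resize(im[110:210,320:430,::-1],None,fx=6,fy=6,interpolation=cv2.INTER_CUBIC))
im=snap('wrist','w11')
T=cams.get_calibration('top')
print([((proj(T,wl(x,y,.078))[0]-[320,110]+.5)*6-.5).round(0) for x,y in [(0,-.045),(10e-3,-.03),(-10e-3,-.03)]])
E
```

```text
[array([378., 335.]), array([347., 324.]), array([356., 358.])]
```

View pics/c12.png

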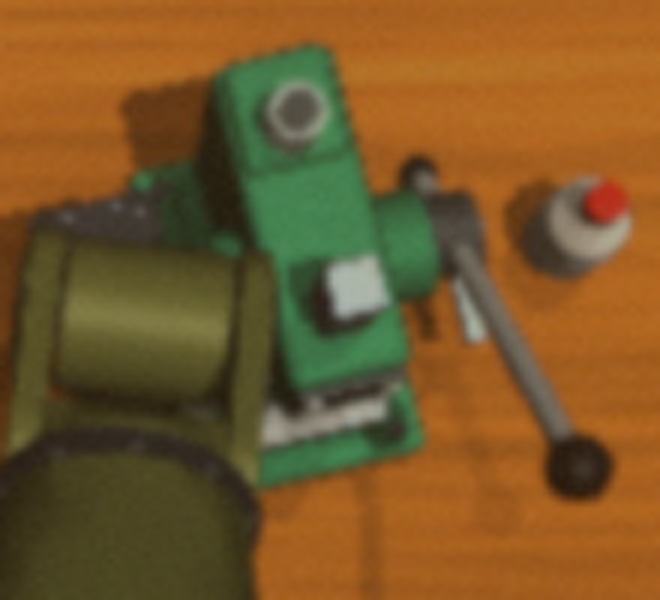

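View pics/w11.png

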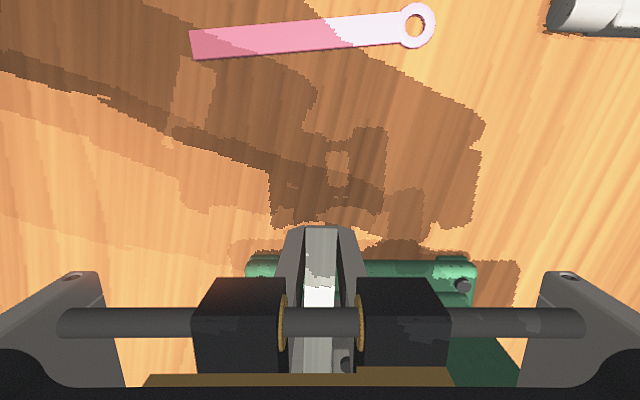

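Emit:
servo_tool(commands=[[[0,-0.08,-0.02,0],[0,-0.05,0,-0.1],[0,0,0,0],[0,0,0,0],[0,0,0,0],[0,0,0,0],[0,0,0,0],[0,0,0,0]]])

```text
clock: 16.95
tool_pos: [0.5523, -0.0397, 0.0565]
tool_rot: [-1.93, -2.467, 0.008]
ft_force: [-2.2, -1.9, -0.1]
finger_gap: 0.209
```

```bash
python3 - <<'E'
from g import *
pose();loc()
E
```

```text
t 16.95 tcp [ 0.5523 -0.0397  0.0565] a 103.93 tilt 0.62 F [-2.2 -1.9 -0.1] gap 0.209 q [-0.14  0.48  1.64  0.    1.03 -0.38]
press local xy mm [ -1.3 103.1] z 56.5
```

Emit:
servo_tool(commands=[[[0,0.05,0,0],[0,0,0,0],[0,0,0,0],[0,0,0,0],[0,0,0,0],[0,0,0,0],[0,0,0,0],[0,0,0,0]]])

```text
clock: 17.62
tool_pos: [0.5536, -0.0394, 0.0563]
tool_rot: [-1.93, -2.466, 0.009]
ft_force: [-3.5, -2.1, 0.2]
finger_gap: 0.21
```

```bash
python3 - <<'E'
from g import *
print(pose()[0]['ft_torque']);loc()
E
```

```text
t 17.62 tcp [ 0.5536 -0.0394  0.0563] a 103.89 tilt 0.68 F [-3.5 -2.1  0.2] gap 0.21 q [-0.14  0.48  1.64  0.    1.03 -0.38]
[-0.45489696  0.37049576 -0.52398661]
press local xy mm [ -0.  103.1] z 56.3
```

Emit:
servo_tool(commands=[[[0,0,0,0.06],[0,0.02,0,0],[0,0,0,0],[0,0,0,0],[0,0,0,0],[0,0,0,0],[0,0,0,0],[0,0,0,0]]])

```text
clock: 18.28
tool_pos: [0.5543, -0.0392, 0.0563]
tool_rot: [-1.938, -2.459, 0.009]
ft_force: [-2.7, -2.0, 0.6]
finger_gap: 0.211
```

```bash
cat >> g.py <<'E'
def cen():
    s,M=pose();F=s['ft_force'];t=s['ft_torque'];x=M[:,0]
    print('torque',t.round(3),'contact dist toward eye mm',1e3*t[2]/(-(x[0]*F[1]-x[1]*F[0])));loc()
E
python3 - <<'E'
from g import *
cen()
E
```

```text
t 18.28 tcp [ 0.5543 -0.0392  0.0563] a 103.51 tilt 0.68 F [-2.7 -2.   0.6] gap 0.211 q [-0.14  0.49  1.64  0.    1.03 -0.37]
torque [-0.442  0.34  -0.449] contact dist toward eye mm 146.76486134398186
press local xy mm [  0.7 103.2] z 56.3
```

Emit:
servo_tool(commands=[[[0,0,0,0.05],[0,0.02,0,0],[0,0,0,0],[0,0,0,0],[0,0,0,0],[0,0,0,0],[0,0,0,0],[0,0,0,0]]])

```text
clock: 18.95
tool_pos: [0.555, -0.039, 0.0563]
tool_rot: [-1.945, -2.454, 0.009]
ft_force: [-2.1, -1.8, 0.1]
finger_gap: 0.208
```

```bash

python3 - <<'E'
from g import *
cen()
E
```

```text
t 18.95 tcp [ 0.555  -0.039   0.0563] a 103.18 tilt 0.67 F [-2.1 -1.8  0.1] gap 0.208 q [-0.14  0.49  1.64  0.    1.03 -0.37]
torque [-0.436  0.394 -0.441] contact dist toward eye mm 177.9753136358271
press local xy mm [  1.4 103.2] z 56.3
```

Emit:
servo_tool(commands=[[[0,-0.05,0,-0.03],[0,-0.05,0,0],[0,-0.05,0,0],[0,0,0,0],[0,0,0,0],[0,0,0,0],[0,0,0,0],[0,0,0,0]]])

```text
clock: 19.62
tool_pos: [0.5512, -0.04, 0.0569]
tool_rot: [-1.941, -2.461, 0.006]
ft_force: [-1.2, -1.9, -0.2]
finger_gap: 0.211
```

Emit:
servo_tool(commands=[[[0,0,0,0],[0,0,0,0],[0,0,0,0],[0.1,0,0,0],[0.1,0,0,0],[0,0,0,0],[0,0,0,0],[0,0,0,0]]], hand=150)

```text
clock: 20.28
tool_pos: [0.5501, -0.0328, 0.0571]
tool_rot: [-1.94, -2.462, 0.005]
ft_force: [-0.4, 0.4, -0.8]
finger_gap: 0.414
```

```bash

python3 - <<'E'
from g import *
cen()
im=snap('wrist','w12');im=im[200:390,180:460,::-1]
cv2.imwrite('pics/c13.png',cv2.resize(im,None,fx=2.8,fy=2.8,interpolation=cv2.INTER_CUBIC))
E
```

```text
t 20.28 tcp [ 0.5501 -0.0328  0.0571] a 103.54 tilt 0.45 F [-0.4  0.4 -0.8] gap 0.414 q [-0.13  0.47  1.65  0.    1.02 -0.36]
torque [-0.057 -0.068  0.039] contact dist toward eye mm -138.48370891590474
press local xy mm [ -1.9 110.4] z 57.1
```

View pics/c13.png

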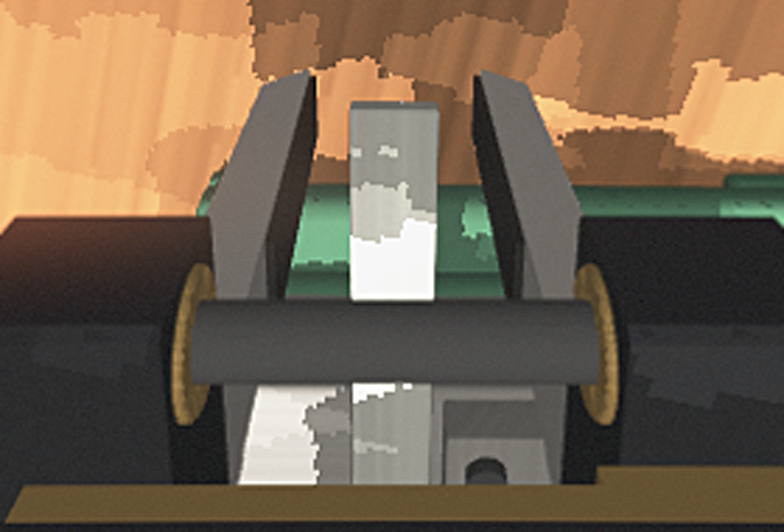

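Emit:
servo_tool(commands=[[[0,0,0,0],[0,0,0,0],[0,0,0,0],[0,0,0,0],[0,0,0,0],[0,0,0,0],[0,0,0,0],[0,0,0,0]]], hand=255)

```text
clock: 21.0
tool_pos: [0.5501, -0.0329, 0.0571]
tool_rot: [-1.94, -2.461, 0.004]
ft_force: [0.1, 0.7, -0.2]
finger_gap: 0.206
```

Emit:
servo_tool(commands=[[[-0.05,-0.06,-0.02,0],[-0.1,-0.04,0,0],[-0.1,0,0,0],[-0.05,0,0,0],[0,0,0,0],[0,0,0,0],[0,0,0,0],[0,0,0,0]]])

```text
clock: 21.67
tool_pos: [0.5491, -0.0438, 0.0575]
tool_rot: [-1.94, -2.461, 0.005]
ft_force: [0.1, -0.1, 0.5]
finger_gap: 0.205
```

```bash

python3 - <<'E'
from g import *
cen()
E
```

```text
t 21.67 tcp [ 0.5491 -0.0438  0.0575] a 103.49 tilt 0.47 F [ 0.1 -0.1  0.5] gap 0.205 q [-0.15  0.47  1.65  0.    1.02 -0.38]
torque [-0.024 -0.081 -0.033] contact dist toward eye mm -647.7897119394761
press local xy mm [-5.5 99.9] z 57.5
```

Emit:
servo_tool(commands=[[[0,0.06,0.03,0],[0,0.06,0,0],[0,0.04,0,0],[0,0,0,0],[0,0,0,0],[0,0,0,0],[0,0,0,0],[0,0,0,0]]])

```text
clock: 22.33
tool_pos: [0.5542, -0.0424, 0.0567]
tool_rot: [-1.94, -2.461, 0.005]
ft_force: [-1.3, -0.2, 1.6]
finger_gap: 0.207
```

```bash

python3 - <<'E'
from g import *
cen()
E
```

```text
t 22.33 tcp [ 0.5542 -0.0424  0.0567] a 103.5 tilt 0.47 F [-1.3 -0.2  1.6] gap 0.207 q [-0.14  0.48  1.64  0.    1.03 -0.38]
torque [-0.108  0.025  0.012] contact dist toward eye mm -8.70091214602095
press local xy mm [ -0.1 100. ] z 56.7
```

Emit:
servo_tool(commands=[[[0,0.04,0,0],[0,0.03,0,0],[0,0,0,0],[0,0,0,0],[0,0,0,0],[0,0,0,0],[0,0,0,0],[0,0,0,0]]])

```text
clock: 23.0
tool_pos: [0.5559, -0.042, 0.0565]
tool_rot: [-1.94, -2.46, 0.007]
ft_force: [-2.1, 0.7, 0.3]
finger_gap: 0.205
```

```bash

python3 - <<'E'
from g import *
cen()
E
```

```text
t 23.0 tcp [ 0.5559 -0.042   0.0565] a 103.47 tilt 0.56 F [-2.1  0.7  0.3] gap 0.205 q [-0.14  0.49  1.63  0.    1.03 -0.38]
torque [-0.114  0.169 -0.104] contact dist toward eye mm 56.124363589324865
press local xy mm [  1.6 100.1] z 56.5
```

Emit:
servo_tool(commands=[[[0,0.02,0,-0.06],[0,0,0,0],[0,0,0,0],[0,0,0,0],[0,0,0,0],[0,0,0,0],[0,0,0,0],[0,0,0,0]]])

```text
clock: 23.67
tool_pos: [0.5558, -0.042, 0.0563]
tool_rot: [-1.931, -2.465, 0.008]
ft_force: [-3.3, -0.9, 0.8]
finger_gap: 0.207
```

```bash

python3 - <<'E'
from g import *
cen()
E
```

```text
t 23.67 tcp [ 0.5558 -0.042   0.0563] a 103.84 tilt 0.66 F [-3.3 -0.9  0.8] gap 0.207 q [-0.14  0.49  1.63  0.    1.03 -0.38]
torque [-0.237  0.498 -0.274] contact dist toward eye mm 80.74716069732241
press local xy mm [  1.5 100.1] z 56.3
```

Emit:
servo_tool(commands=[[[0,0,0,0],[0,0,0,0],[0,0,0,0],[0,0,0,0],[0.2,0,0,0],[0.2,0,0,0],[0.2,0,0,0],[0.2,0,0,0]]], hand=150)

```text
clock: 24.33
tool_pos: [0.5511, -0.0169, 0.0566]
tool_rot: [-1.933, -2.467, 0.005]
ft_force: [0.0, -0.5, -0.3]
finger_gap: 0.413
```

Emit:
servo_tool(commands=[[[0.1,0,0,0],[0,0,0,0],[0,0,0,0],[0,0,0,0],[0,0,0,0],[0,0,0,0],[0,0,0,0],[0,0,0,0]]])

```text
clock: 25.0
tool_pos: [0.55, -0.0122, 0.0568]
tool_rot: [-1.931, -2.469, 0.004]
ft_force: [-1.1, -0.6, 0.1]
finger_gap: 0.413
```

```bash

python3 - <<'E'
from g import *
cen()
im=snap('wrist','w13');im=im[180:390,180:460,::-1]
cv2.imwrite('pics/c14.png',cv2.resize(im,None,fx=2.8,fy=2.8,interpolation=cv2.INTER_CUBIC))
E
```

```text
t 25.0 tcp [ 0.55   -0.0122  0.0568] a 103.94 tilt 0.44 F [-1.1 -0.6  0.1] gap 0.413 q [-0.09  0.47  1.66  0.    1.02 -0.33]
torque [-0.018 -0.078  0.009] contact dist toward eye mm -6.981216627742518
press local xy mm [  2.9 130.4] z 56.8
```

View pics/c14.png

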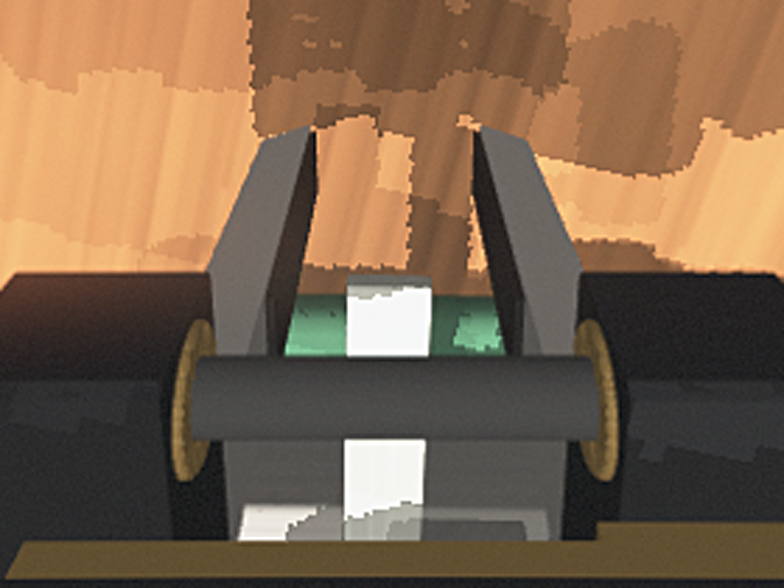

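Emit:
servo_tool(commands=[[[0,-0.06,0,0.03],[0,0,0,0],[0,0,0,0],[0,0,0,0],[0,0,0,0],[0,0,0,0],[0,0,0,0],[0,0,0,0]]], hand=255)

```text
clock: 25.72
tool_pos: [0.548, -0.0129, 0.0568]
tool_rot: [-1.936, -2.465, 0.005]
ft_force: [-0.6, -1.1, 0.6]
finger_gap: 0.004
```

Emit:
servo_tool(commands=[[[0,0,0,0],[-0.1,0,0,0],[-0.1,0,0,0],[-0.05,0,0,0],[0,0,0,0],[0,0,0,0],[0,0,0,0],[0,0,0,0]]])

```text
clock: 26.38
tool_pos: [0.5501, -0.0212, 0.0567]
tool_rot: [-1.936, -2.465, 0.004]
ft_force: [0.4, -0.4, -0.4]
finger_gap: 0.006
```

```bash

python3 - <<'E'
from g import *
cen()
im=snap('wrist','w14');im=im[180:390,180:460,::-1]
cv2.imwrite('pics/c15.png',cv2.resize(im,None,fx=2.8,fy=2.8,interpolation=cv2.INTER_CUBIC))
E
```

```text
t 26.38 tcp [ 0.5501 -0.0212  0.0567] a 103.7 tilt 0.45 F [ 0.4 -0.4 -0.4] gap 0.006 q [-0.11  0.47  1.66  0.    1.02 -0.35]
torque [ 0.015 -0.076  0.035] contact dist toward eye mm 104.60198680997868
press local xy mm [  0.8 121.6] z 56.7
```

View pics/c15.png

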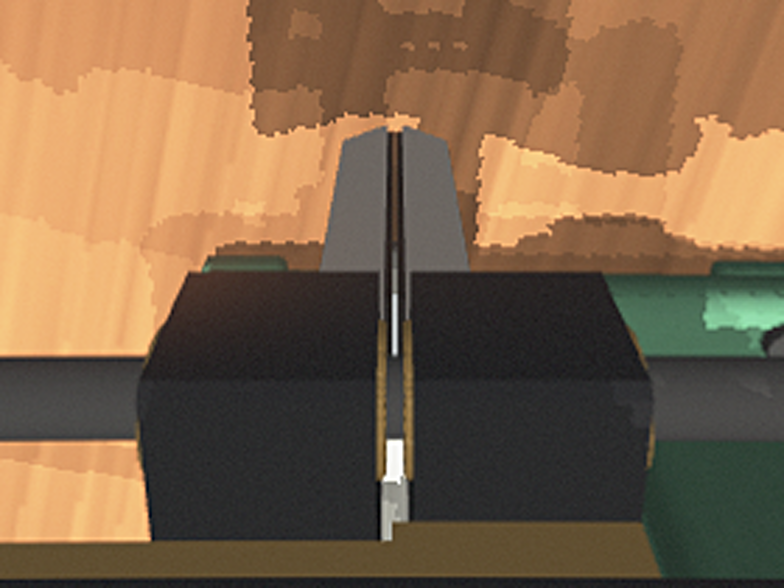

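Emit:
servo_tool(commands=[[[-0.08,0,0,0],[-0.08,0,0,0],[-0.08,0,0,0],[-0.08,0,0,0],[-0.08,0,0,0],[-0.04,0,0,0],[0,0,0,0],[0,0,0,0]]])

```text
clock: 27.1
tool_pos: [0.5535, -0.0354, 0.0567]
tool_rot: [-1.936, -2.465, 0.004]
ft_force: [-0.8, 0.6, 0.2]
finger_gap: 0.007
```

```bash

python3 - <<'E'
from g import *
cen()
E
```

```text
t 27.1 tcp [ 0.5535 -0.0354  0.0567] a 103.7 tilt 0.46 F [-0.8  0.6  0.2] gap 0.007 q [-0.13  0.48  1.64  0.    1.03 -0.37]
torque [ 0.038 -0.104 -0.016] contact dist toward eye mm 24.637063339809
press local xy mm [  0.8 107.1] z 56.7
```

Emit:
servo_tool(commands=[[[-0.06,0,0,0],[-0.06,0,0,0],[-0.06,0,0,0],[-0.03,0,0,0],[0,0,0,0],[0,0,0,0],[0,0,0,0],[0,0,0,0]]])

```text
clock: 27.77
tool_pos: [0.5552, -0.042, 0.0567]
tool_rot: [-1.936, -2.465, 0.004]
ft_force: [0.1, -0.4, 0.1]
finger_gap: 0.007
```

```bash

python3 - <<'E'
from g import *
cen()
im=snap('top','t15');cv2.imwrite('pics/c16.png',cv2.resize(im[110:210,320:430,::-1],None,fx=6,fy=6,interpolation=cv2.INTER_CUBIC))
E
```

```text
t 27.77 tcp [ 0.5552 -0.042   0.0567] a 103.71 tilt 0.46 F [ 0.1 -0.4  0.1] gap 0.007 q [-0.14  0.49  1.64  0.    1.03 -0.38]
torque [ 0.004 -0.034 -0.007] contact dist toward eye mm -179.84205164322032
press local xy mm [  0.9 100.3] z 56.7
```

View pics/c16.png

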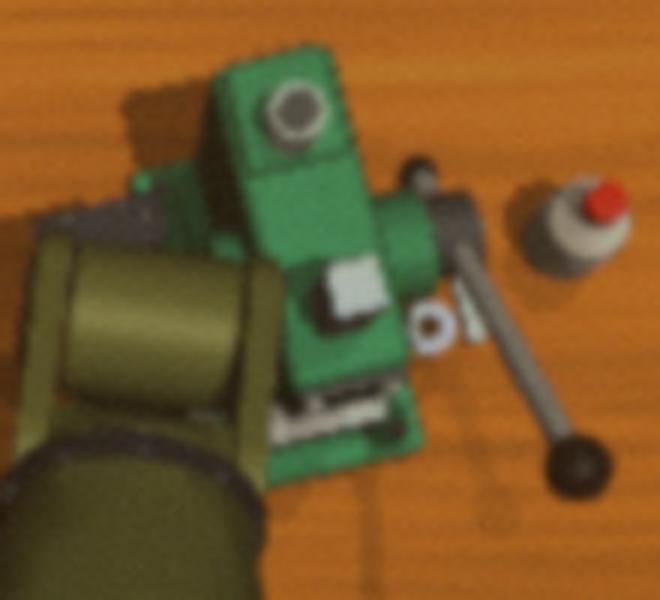

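Emit:
servo_tool(commands=[[[-0.05,0,0,0],[-0.03,0,0,0],[0,0,0,0],[0,0,0,0],[0,0,0,0],[0,0,0,0],[0,0,0,0],[0,0,0,0]]])

```text
clock: 28.48
tool_pos: [0.5558, -0.0444, 0.0567]
tool_rot: [-1.935, -2.465, 0.004]
ft_force: [-0.4, 0.7, 0.1]
finger_gap: 0.006
```

```bash

python3 - <<'E'
from g import *
cen()
E
```

```text
t 28.48 tcp [ 0.5558 -0.0444  0.0567] a 103.72 tilt 0.46 F [-0.4  0.7  0.1] gap 0.006 q [-0.15  0.49  1.63  0.    1.03 -0.39]
torque [-0.015 -0.08   0.037] contact dist toward eye mm -195.8477947842535
press local xy mm [ 0.9 97.8] z 56.7
```

Emit:
servo_tool(commands=[[[-0.04,0,0,0],[-0.02,0,0,0],[0,0,0,0],[0,0,0,0],[0,0,0,0],[0,0,0,0],[0,0,0,0],[0,0,0,0]]])

```text
clock: 29.15
tool_pos: [0.556, -0.0453, 0.0567]
tool_rot: [-1.934, -2.464, 0.003]
ft_force: [-0.1, 1.2, 1.4]
finger_gap: 0.004
```

```bash

python3 - <<'E'
from g import *
cen()
im=snap('top','t16');cv2.imwrite('pics/c17.png',cv2.resize(im[140:190,370:420,::-1],None,fx=12,fy=12,interpolation=cv2.INTER_CUBIC))
E
```

```text
t 29.15 tcp [ 0.556  -0.0453  0.0567] a 103.73 tilt 0.55 F [-0.1  1.2  1.4] gap 0.004 q [-0.15  0.49  1.63  0.    1.03 -0.39]
torque [ 0.295  0.017 -0.011] contact dist toward eye mm -73.3036570515748
press local xy mm [ 0.9 96.9] z 56.7
```

View pics/c17.png

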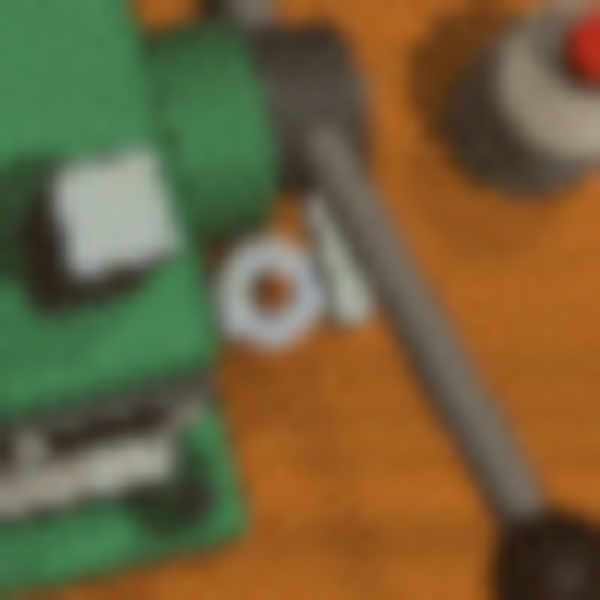

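Emit:
servo_tool(commands=[[[-0.04,0,0,0],[-0.03,0,0,0],[0,0,0,0],[0,0,0,0],[0,0,0,0],[0,0,0,0],[0,0,0,0],[0,0,0,0]]])

```text
clock: 29.87
tool_pos: [0.556, -0.0453, 0.0567]
tool_rot: [-1.932, -2.461, -0.0]
ft_force: [-1.0, 2.5, 1.9]
finger_gap: 0.006
```

```bash

python3 - <<'E'
from g import *
cen()
im=snap('wrist','w17')
E
```

```text
t 29.87 tcp [ 0.556  -0.0453  0.0567] a 103.73 tilt 0.74 F [-1.   2.5  1.9] gap 0.006 q [-0.15  0.49  1.63  0.01  1.03 -0.39]
torque [ 0.467  0.036 -0.011] contact dist toward eye mm 29.96213072405094
press local xy mm [ 0.9 96.9] z 56.7
```

Emit:
servo_tool(commands=[[[0.1,0,0,0],[0.3,0,0,0],[0.3,0,0,0],[0.2,0,0,0],[0,0,0,0],[0,0,0,0],[0,0,0,0],[0,0,0,0]]], hand=100)

```text
clock: 30.58
tool_pos: [0.5489, -0.0164, 0.057]
tool_rot: [-1.932, -2.463, 0.001]
ft_force: [0.5, 0.6, -0.0]
finger_gap: 0.534
```

```bash

python3 - <<'E'
from g import *
cen()
im=snap('wrist','w18');im=im[180:390,180:460,::-1]
cv2.imwrite('pics/c18.png',cv2.resize(im,None,fx=2.8,fy=2.8,interpolation=cv2.INTER_CUBIC))
T=cams.get_calibration('top');e=onz(T,((270+.5)/12-.5+370,(293+.5)/12-.5+140),.078)
d=e[:2]-PP;c,n=np.cos(PY),np.sin(PY);print('eye local',c*d[0]+n*d[1],-n*d[0]+c*d[1])
E
```

```text
t 30.58 tcp [ 0.5489 -0.0164  0.057 ] a 103.78 tilt 0.65 F [ 0.5  0.6 -0. ] gap 0.534 q [-0.1   0.47  1.66  0.01  1.02 -0.34]
torque [-0.059 -0.087 -0.003] contact dist toward eye mm -5.3430241071061175
press local xy mm [  0.8 126.6] z 57.0
eye local -0.003358091952430215 -0.07731320560075403
```

View pics/c18.png

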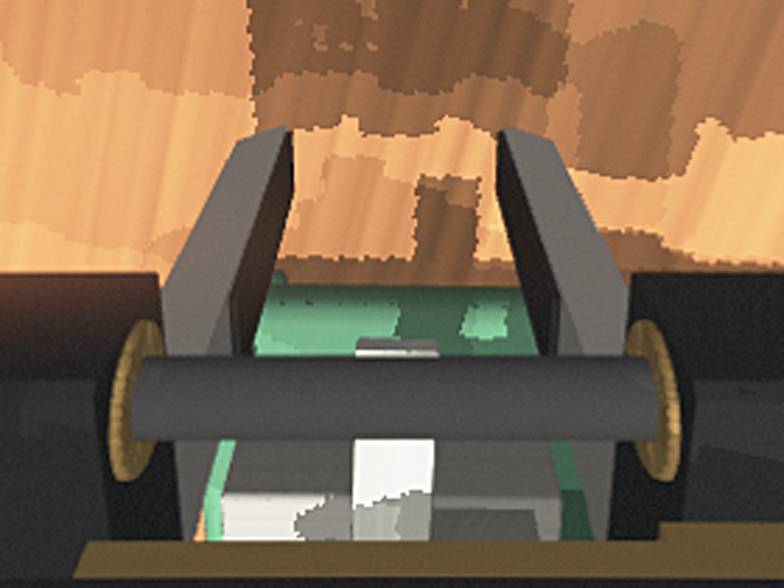

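Emit:
servo_tool(commands=[[[0.3,0,0,0],[0.3,-0.3,-0.3,0],[0.1,-0.6,-0.4,0],[0,-0.6,-0.4,0],[0,-0.6,-0.4,0],[0,-0.5,-0.4,0],[0,-0.2,-0.2,0.5],[0,0,0,0.9]]], hand=255)

```text
clock: 31.3
tool_pos: [0.4577, -0.0139, 0.1222]
tool_rot: [-2.108, -2.311, 0.004]
ft_force: [-0.7, -0.2, -0.1]
finger_gap: 0.081
```

Emit:
servo_tool(commands=[[[0,0,0,1],[0,0,0,1],[0,0,0,1],[0,0,0,1],[0,0,0,1],[0,0,0,1],[0,0,0,1],[0,0,0,1]]])

```text
clock: 31.97
tool_pos: [0.4566, -0.0113, 0.1237]
tool_rot: [-2.896, -1.193, 0.008]
ft_force: [0.5, 0.1, 0.5]
finger_gap: 0.004
```

```bash

python3 - <<'E'
from g import *
delta(wl(-.1,.15,.12),13.5);loc()
snap('wrist','w19')
E
```

```text
t 31.97 tcp [ 0.4566 -0.0113  0.1237] a 44.78 tilt 0.61 F [0.5 0.1 0.5] gap 0.004 q [-0.11  0.19  1.86  0.01  1.1   0.68]
delta units [-0.4  -0.12  0.13] yaw units 5.21
press local xy mm [-87.8 153.1] z 123.7
```

View pics/w19.png

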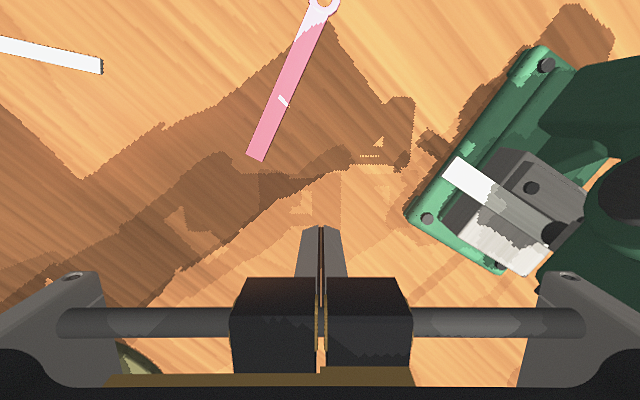

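Good view: the strap lies on the anvil with its plain end at (455,170), running under the head towards (545,235).

```bash

python3 - <<'E'
import cv2
a=cv2.imread('pics/w19.png')
cv2.imwrite('pics/c19.png',cv2.resize(a[140:290,420:600],None,fx=4.4,fy=4,interpolation=cv2.INTER_CUBIC))
E
```

```text
(no output)
```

View pics/c19.png

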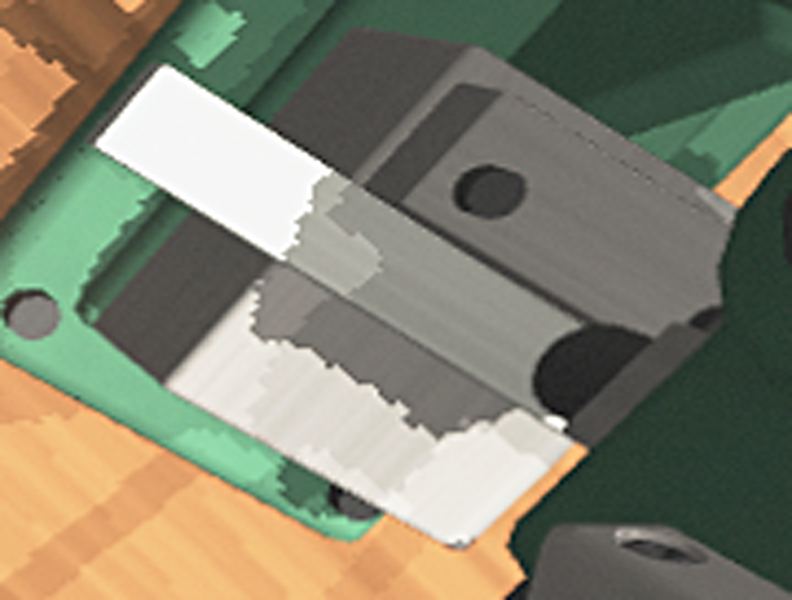

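```bash

python3 - <<'E'
from h import *
import json
W=json.load(open('pics/w19.json'))
PP=np.array([.5777,-.1397]);PY=np.radians(13.5)
def L(u,v,z):
    e=onz(W,((u+.5)/4.4-.5+420,(v+.5)/4-.5+140),z);d=e[:2]-PP;c,n=np.cos(PY),np.sin(PY);return (1e3*np.array([c*d[0]+n*d[1],-n*d[0]+c*d[1]])).round(1)
for nm,pts,z in [('front',[(97,147),(280,260),(545,418)],.078),('back',[(163,67),(370,190),(585,322)],.078),('fence',[(404,203),(500,262),(590,318)],.085),('anvilfront',[(165,383),(455,543)],.072),('anvil R',[(572,447)],.072)]:
    print(nm,[L(*p,z) for p in pts])
E
```

```text
front [array([-8.5, 87.7]), array([-9.7, 43.1]), array([-10.6, -24.6])]
back [array([10.6, 87.7]), array([10.7, 38.9]), array([  9.9, -15.3])]
fence [array([10.9, 36.7]), array([10.6, 13.5]), array([10.2, -8.9])]
anvilfront [array([-43.7,  39.7]), array([-43.6, -37. ])]
anvil R [array([-12.8, -40.1])]
```

Emit:
servo_tool(commands=[[[0,0,-0.5,1],[0,0,-0.9,1],[0,0,-0.9,1],[0,0,-0.9,0.8],[0,0,-0.9,0.5],[0,0,-0.9,0.3],[0,0,-0.9,0],[0,0,-0.9,0]]])

```text
clock: 32.68
tool_pos: [0.4549, -0.0103, 0.3313]
tool_rot: [-3.098, -0.448, 0.028]
ft_force: [0.7, 0.8, 0.1]
finger_gap: 0.002
```

Emit:
servo_tool(commands=[[[0,0,-0.9,0],[0,0,-0.4,0],[0,0,0,0],[0,0,0,0],[0,0.3,0,0],[0,0.5,0,0],[0,0.7,0,0],[0,0.8,0,0]]])

```text
clock: 33.35
tool_pos: [0.4758, -0.0758, 0.373]
tool_rot: [-3.094, -0.479, 0.02]
ft_force: [0.8, 0.8, 0.1]
finger_gap: 0.001
```

```bash

python3 - <<'E'
from g import *
delta(wl(-.072,-.078,.345),13.5);loc()
E
```

```text
t 33.35 tcp [ 0.4758 -0.0758  0.373 ] a 17.59 tilt 0.96 F [0.8 0.8 0.1] gap 0.001 q [-0.24  0.08  1.4   0.01  1.68  1.03]
delta units [0.03 5.49 0.86] yaw units 0.68
press local xy mm [-84.2  86. ] z 373.0
```

Emit:
servo_tool(commands=[[[0,0.7,0,0.2],[0,0.8,0,0.2],[0,0.8,0,0.1],[0,0.8,0,0],[0,0.8,0,0],[0,0.6,0,0],[0,0.2,0,0],[0,0,0,0]]])

```text
clock: 34.02
tool_pos: [0.5128, -0.2255, 0.3566]
tool_rot: [-3.096, -0.396, 0.047]
ft_force: [0.3, 0.1, 0.6]
finger_gap: 0.003
```

```bash

python3 - <<'E'
from g import *
delta(wl(-.070,-.078,.32),13.5);loc()
snap('wrist','w20')
im=snap('scene','s20')
cv2.imwrite('pics/c20.png',cv2.resize(im[60:280,160:420,::-1],None,fx=2.7,fy=2.7,interpolation=cv2.INTER_CUBIC))
E
```

```text
t 34.02 tcp [ 0.5128 -0.2255  0.3566] a 14.6 tilt 2.07 F [0.3 0.1 0.6] gap 0.003 q [-0.48  0.29  1.2  -0.    1.7   0.84]
delta units [0.46 0.36 1.2 ] yaw units 0.18
press local xy mm [-83.1 -68.3] z 356.6
```

View pics/w20.png

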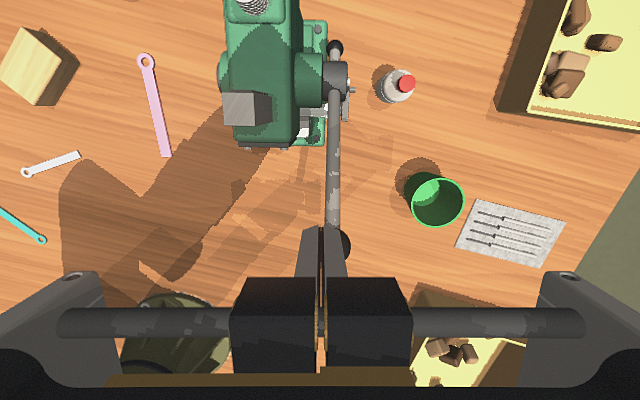

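View pics/c20.png

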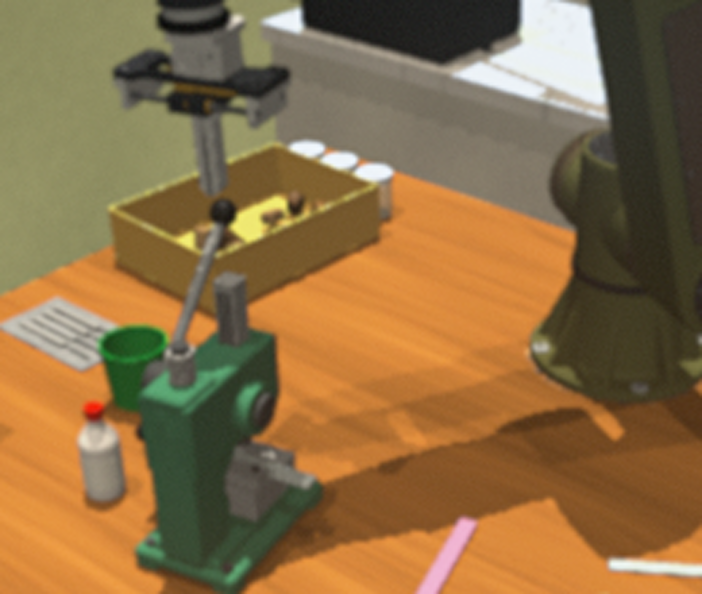

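Emit:
servo_tool(commands=[[[0.2,0.15,0,0.1],[0.2,0.15,0,0.05],[0,0,0.2,0],[0,0,0.3,0],[0,0,0.2,0],[0,0,0,0],[0,0,0,0],[0,0,0,0]]])

```text
clock: 34.78
tool_pos: [0.5274, -0.2258, 0.3338]
tool_rot: [-3.099, -0.379, 0.045]
ft_force: [-0.3, -0.4, 0.2]
finger_gap: 0.006
```

```bash

python3 - <<'E'
from g import *
delta(wl(-.070,-.078,.30),13.5);loc()
snap('wrist','w21')
E
```

```text
t 34.78 tcp [ 0.5274 -0.2258  0.3338] a 13.96 tilt 1.99 F [-0.3 -0.4  0.2] gap 0.006 q [-0.47  0.32  1.2  -0.    1.65  0.86]
delta units [-0.    0.23  1.12] yaw units 0.08
press local xy mm [-69.  -71.9] z 333.8
```

View pics/w21.png

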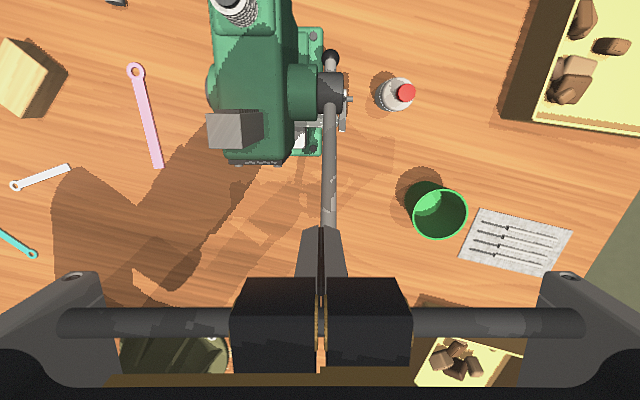

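Emit:
servo_tool(commands=[[[0,0.1,0.2,0],[0,0.05,0.2,0],[0,0,0.2,0],[0,0,0.2,0],[-0.1,0,0.2,0],[-0.2,0,0.2,0],[-0.2,0,0.25,0],[-0.2,0,0.25,0]]])

```text
clock: 35.5
tool_pos: [0.507, -0.2354, 0.2813]
tool_rot: [-3.103, -0.38, 0.036]
ft_force: [2.4, 0.1, 5.8]
finger_gap: 0.007
```

```bash

python3 - <<'E'
from g import *
cen()
E
```

```text
t 35.5 tcp [ 0.507  -0.2354  0.2813] a 13.99 tilt 1.59 F [2.4 0.1 5.8] gap 0.007 q [-0.5   0.29  1.36 -0.    1.52  0.83]
torque [ 0.081 -0.46   0.017] contact dist toward eye mm 37.46326979345602
press local xy mm [-91.1 -76.5] z 281.3
```

Emit:
servo_tool(commands=[[[-0.1,0,0.25,0],[-0.08,0,0.25,0],[-0.07,0,0.25,0],[-0.05,0,0.25,0],[-0.05,0,0.25,0],[-0.05,0,0.25,0],[-0.04,0,0.25,0],[-0.04,0,0.25,0]]])

```text
clock: 36.17
tool_pos: [0.489, -0.2404, 0.2234]
tool_rot: [-3.112, -0.379, 0.023]
ft_force: [-2.9, -0.1, 8.4]
finger_gap: 0.005
```

```bash

python3 - <<'E'
from g import *
cen()
E
```

```text
t 36.17 tcp [ 0.489  -0.2404  0.2234] a 13.9 tilt 0.91 F [-2.9 -0.1  8.4] gap 0.005 q [-0.52  0.28  1.5  -0.    1.37  0.81]
torque [-0.014  0.769  0.008] contact dist toward eye mm -14.073971348068959
press local xy mm [-109.7  -77.2] z 223.4
```

Emit:
servo_tool(commands=[[[-0.03,0,0.25,0],[-0.03,0,0.25,0],[-0.03,0,0.25,0],[-0.02,0,0.25,0],[-0.02,0,0.25,0],[0,0,0.25,0],[0,0,0.25,0],[0,0,0.25,0]]])

```text
clock: 36.83
tool_pos: [0.4833, -0.242, 0.1652]
tool_rot: [3.118, 0.379, -0.009]
ft_force: [4.1, 3.7, 9.0]
finger_gap: 0.004
```

```bash

python3 - <<'E'
from g import *
cen()
E
```

```text
t 36.83 tcp [ 0.4833 -0.242   0.1652] a 13.85 tilt 0.33 F [4.1 3.7 9. ] gap 0.004 q [-0.53  0.32  1.59 -0.    1.23  0.8 ]
torque [ 0.617 -0.633  0.062] contact dist toward eye mm -23.912869133031283
press local xy mm [-115.7  -77.5] z 165.2
```

Emit:
servo_tool(commands=[[[0,0,0.2,0],[0,0,0.2,0],[0.02,0,0.2,0],[0.02,0,0.2,0],[0.03,0,0.2,0],[0.03,0,0.15,0],[0,0,0.1,0],[0,0,0,0]]])

```text
clock: 37.5
tool_pos: [0.4898, -0.2408, 0.1315]
tool_rot: [3.112, 0.379, 0.02]
ft_force: [-3.0, -0.3, 8.8]
finger_gap: 0.005
```

```bash

python3 - <<'E'
from g import *
cen()
E
```

```text
t 37.5 tcp [ 0.4898 -0.2408  0.1315] a 13.89 tilt 0.83 F [-3.  -0.3  8.8] gap 0.005 q [-0.52  0.35  1.63  0.    1.14  0.8 ]
torque [0.176 0.532 0.043] contact dist toward eye mm -98.78641753627055
press local xy mm [-109.1  -77.8] z 131.5
```

Emit:
servo_tool(commands=[[[0,0,0.1,0],[0,0,0.15,0],[0,0,0.15,0],[0,0,0.1,0],[0,0,0.1,0],[0,0,0.1,0],[0,0,0.1,0],[0,0,0.1,0]]])

```text
clock: 38.17
tool_pos: [0.4924, -0.2412, 0.1219]
tool_rot: [3.101, 0.379, 0.047]
ft_force: [-16.2, 8.8, 36.9]
finger_gap: 0.007
```

```bash

python3 - <<'E'
from g import *
cen()
im=snap('scene','s25')
cv2.imwrite('pics/c25.png',cv2.resize(im[100:280,180:400,::-1],None,fx=3.3,fy=3.3,interpolation=cv2.INTER_CUBIC))
E
```

```text
t 38.17 tcp [ 0.4924 -0.2412  0.1219] a 13.96 tilt 1.97 F [-16.2   8.8  36.9] gap 0.007 q [-0.52  0.36  1.65  0.01  1.1   0.8 ]
torque [1.823 2.828 0.021] contact dist toward eye mm -1.708201085513322
press local xy mm [-106.7  -78.8] z 121.9
```

View pics/c25.png

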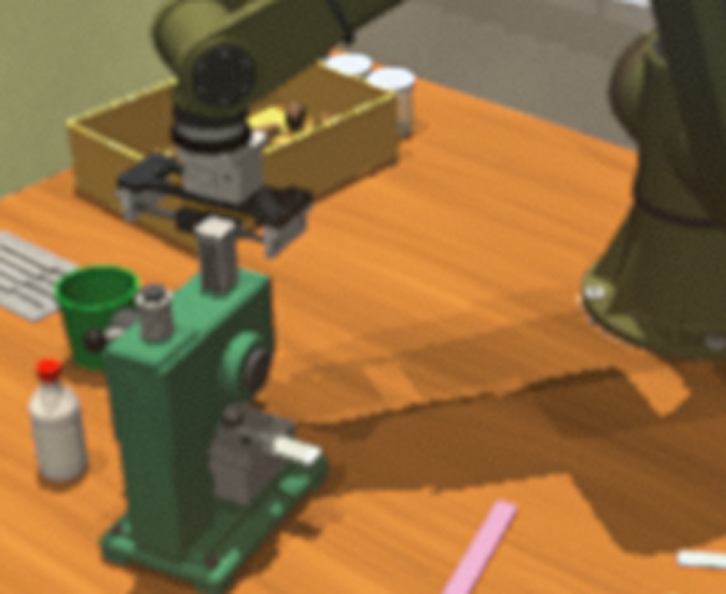

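Emit:
servo_tool(commands=[[[0,0,-0.3,0],[-0.05,0,-0.35,0],[-0.05,0,-0.35,0],[-0.05,0,-0.35,0],[-0.02,0,-0.35,0],[0,0,-0.35,0],[0.05,0,-0.35,0],[0.08,0,-0.35,0]]])

```text
clock: 38.88
tool_pos: [0.4864, -0.2418, 0.2107]
tool_rot: [3.094, 0.377, 0.056]
ft_force: [1.3, -1.2, 4.3]
finger_gap: 0.004
```

```bash

python3 - <<'E'
from g import *
cen()
E
```

```text
t 38.88 tcp [ 0.4864 -0.2418  0.2107] a 13.93 tilt 2.5 F [ 1.3 -1.2  4.3] gap 0.004 q [-0.53  0.25  1.57  0.    1.28  0.8 ]
torque [-0.243 -0.303 -0.007] contact dist toward eye mm -4.421695572657746
press local xy mm [-112.6  -77.9] z 210.7
```

Emit:
servo_tool(commands=[[[0.15,0,-0.3,0],[0.15,0,-0.3,0],[0.2,0,-0.35,0],[0.2,0,-0.35,0],[0.2,0,-0.35,0],[0.25,0,-0.35,0],[0.2,0,-0.35,0],[0.1,0,-0.35,0]]])

```text
clock: 39.55
tool_pos: [0.5275, -0.2293, 0.2994]
tool_rot: [3.09, 0.376, 0.063]
ft_force: [0.8, 0.6, -0.2]
finger_gap: 0.005
```

Emit:
servo_tool(commands=[[[0.1,0,-0.5,0],[0,0,-0.6,0],[0,0,-0.6,0],[0,0,-0.6,0],[0,0,-0.4,0],[0,0,0,0],[0,0,0,0],[0,0,0,0]]])

```text
clock: 40.22
tool_pos: [0.5269, -0.2252, 0.3817]
tool_rot: [3.094, 0.378, 0.056]
ft_force: [0.0, 0.2, 0.2]
finger_gap: 0.007
```

```bash

python3 - <<'E'
from g import *
cen()
snap('wrist','w26')
im=snap('scene','s26')
cv2.imwrite('pics/c26.png',cv2.resize(im[60:280,160:420,::-1],None,fx=2.7,fy=2.7,interpolation=cv2.INTER_CUBIC))
E
```

```text
t 40.22 tcp [ 0.5269 -0.2252  0.3817] a 13.97 tilt 2.48 F [0.  0.2 0.2] gap 0.007 q [-0.47  0.27  1.17 -0.    1.67  0.86]
torque [ 0.026  0.044 -0.007] contact dist toward eye mm 47.4327136203212
press local xy mm [-69.4 -71.3] z 381.7
```

View pics/c26.png

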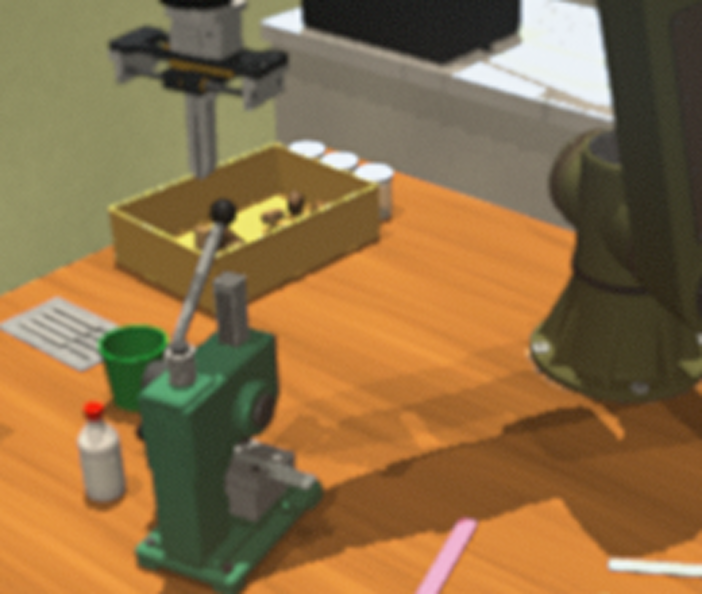

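View pics/w26.png

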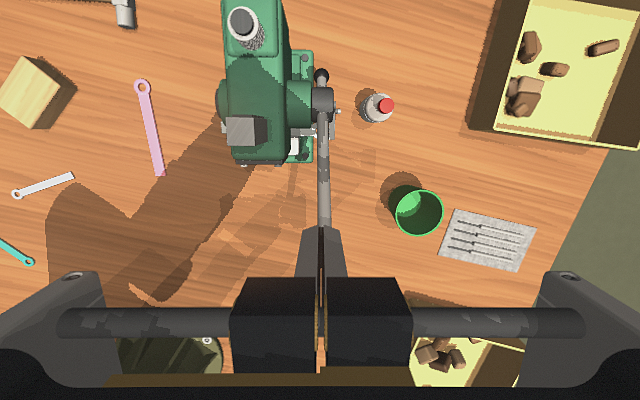

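Emit:
servo_tool(commands=[[[-0.2,-0.5,-0.1,0],[-0.3,-0.8,0,0],[0,-0.9,0,0],[0,-0.9,0,0],[0,-0.9,0,0],[0,-0.9,0,0],[0,-0.9,0,0],[0,-0.9,0,0]]])

```text
clock: 40.98
tool_pos: [0.46, -0.0301, 0.3698]
tool_rot: [3.101, 0.368, 0.036]
ft_force: [0.5, 0.2, 0.2]
finger_gap: 0.006
```

Emit:
servo_tool(commands=[[[0,-0.6,0.3,-1],[0,-0.3,0.8,-1],[0,0,0.9,-1],[0,0,0.9,-1],[0,0,0.9,-1],[0,0,0.9,-0.5],[0,0,0.5,0],[0,0,0,0]]])

```text
clock: 41.65
tool_pos: [0.4521, 0.0003, 0.2031]
tool_rot: [2.843, 1.283, 0.023]
ft_force: [-0.1, -0.2, -0.3]
finger_gap: 0.009
```

```bash

python3 - <<'E'
from g import *
cen()
snap('wrist','w27')
im=snap('top','t27');cv2.imwrite('pics/c27t.png',cv2.resize(im[110:210,320:430,::-1],None,fx=6,fy=6,interpolation=cv2.INTER_CUBIC))
E
```

```text
t 41.65 tcp [4.521e-01 3.000e-04 2.031e-01] a 48.58 tilt 1.55 F [-0.1 -0.2 -0.3] gap 0.009 q [-0.07  0.07  1.8  -0.01  1.25  0.65]
torque [-0.003 -0.046  0.015] contact dist toward eye mm 1373.9203554285914
press local xy mm [-89.4 165.5] z 203.1
```

View pics/w27.png

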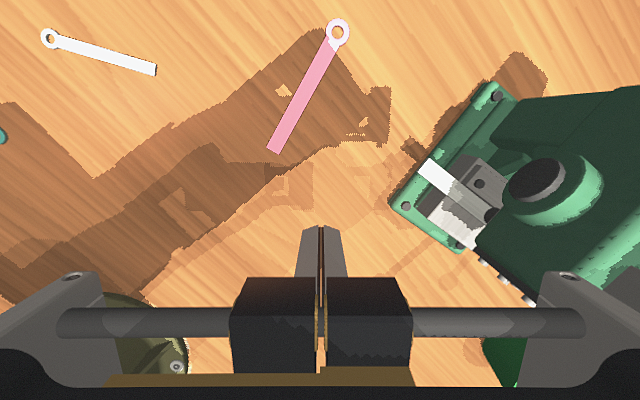

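View pics/c27t.png

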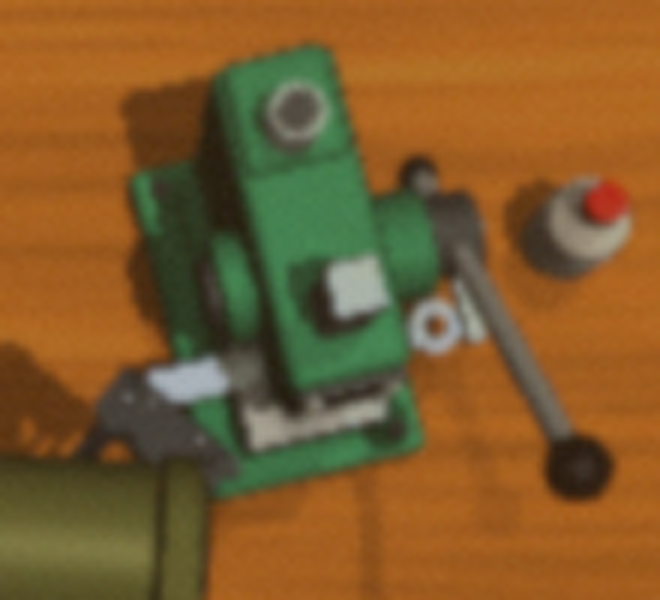

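```bash

python3 - <<'E'
import cv2
a=cv2.imread('pics/w27.png')
cv2.imwrite('pics/c28.png',cv2.resize(a[145:265,405:525],None,fx=5,fy=5,interpolation=cv2.INTER_CUBIC))
E
```

```text
(no output)
```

View pics/c28.png

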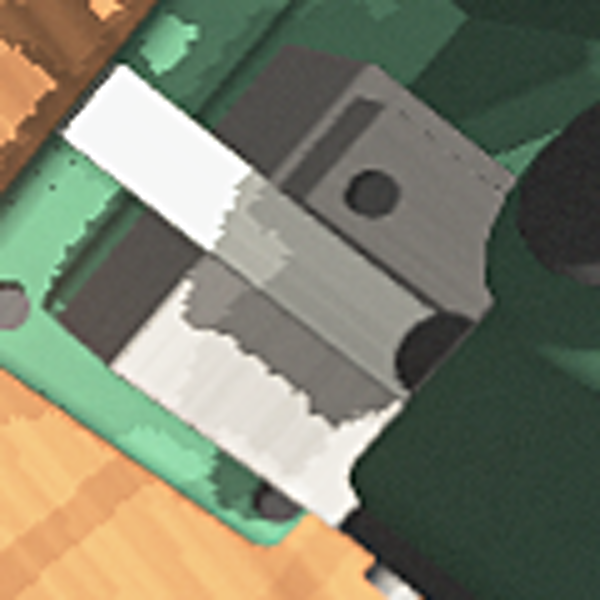

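The strap still lies flush along the fence, with its back edge running from (122,65) to (435,315) in the crop. In the top view its eye at (436,327) touches the stop. The gripper is clear of everything, so I hand the job in.

```bash
python3 - <<'E'
from h import *
import json
W=json.load(open('pics/w27.json'))
PP=np.array([.5777,-.1397]);PY=np.radians(13.5)
def L(u,v,z):
    e=onz(W,((u+.5)/5-.5+405,(v+.5)/5-.5+145),z);d=e[:2]-PP;c,n=np.cos(PY),np.sin(PY);return (1e3*np.array([c*d[0]+n*d[1],-n*d[0]+c*d[1]])).round(1)
print([L(*p,.078) for p in [(122,65),(285,195),(433,313)]],'fence',[L(*p,.085) for p in [(308,203),(440,308)]])
from plant import bot
print(bot.job_done())
E
```

```text
[array([11.2, 87.5]), array([10.1, 37.4]), array([  9.1, -10.7])] fence [array([10.9, 36. ]), array([10. , -5.9])]
the job is handed in; nothing more can be done
None
```

The strap is on the press anvil under the punch, marked once with the lever. I handed the job in at about 41.7 s of the 64 s allowed.

**Placing:** I gripped the large silver strap by its plain end and laid it on the anvil against the back fence. On the first try the eye caught on the fence, so I regripped further out and reset it. I then let go and pushed it along the fence with closed fingers until the eye met the end stop, where it stopped hard at about 3 N. The gripper stayed vertical the whole time because the move command cannot tilt it. I cleared the pinion housing by staying outside it.

**Lever:** I pressed it down until it stopped hard, at 37 N and within about 1–2 mm of the height expected for the lower stop. I then followed it back up, and the pictures show it at rest.

**Last checks:**
- **Fence:** The strap's back edge measures within about 1 mm of the fence.
- **End stop:** The plain end measured 87.5–87.7 mm left of the nest, where 89 mm was expected. That is inside the roughly 2 mm calibration error. The eye touches the stop in the top view.
- **One disagreement:** Before the lever stroke, the top view put the eye about 3 mm forward of the line. That is one pixel there, and the closer wrist view did not show it.
- **Surroundings:** The gripper was touching nothing at the end. The glue bottle and tub looked unmoved in the last pictures. I made no separate last check of the bone and hammer, but the arm did not contact them.

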